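Stack the washed frame bars crosswise on the printer bed

TASK

First lay the straightedge flat on the red printer bed, flush along its white back rail and roughly centred on it, as the line to stack by, and let go of it. Then stack all the full-length aluminium bars crosswise on the bed so that air gets round them: two bars to a layer, lying along two opposite sides of the white square and just inside it, the bottom pair parallel to the straightedge and each layer square across the one below; an odd bar left over goes alone on top, on either side. The straightedge must still be flush at the end, and the other things on the bench are to be left where they are.

Things in the scene. Friction and masses are not known exactly. Their poses are not given: they have to be found in the camera images.
- bed: Red square printer bed plate, 220 x 220 mm and 12 mm high, fixed to the bench. Origin: centre of its underside; z up. A white rail, 13 mm wide, 220 mm long (along the bed's y) and 10 mm high above the bed's top, runs along its far (+x) edge. A thin white square outline, 120 x 120 mm, sides along the bed's x and y, is marked on its top, nearer the robot.
- stack (a point): Centre of the white square outline, on the bed's top surface; axes as the bed's (z up). The outline's sides lie at 60 mm from it in x and y, so a bar just inside a side has its centre line 50 mm from this point. With bars in place, bar centres of the layers lie 10, 30, 50 and 70 mm above it.
- rail_face (a point): Middle of the lower edge of the rail's face that looks to the robot (the bed's -x), at the bed's top surface; axes as the bed's. The face runs along y, 10 mm high. The flush straightedge lies on its -x side, its centre line 17 mm from this face.
- straightedge: Loose aluminium straightedge, 180 mm long (its y), 34 mm wide (its x), 8 mm thick, about 0.25 kg, with a raised black grip rib on its centre line: 12 mm wide, 110 mm long, from 8 to 34 mm above its underside. Both long edges are straight and alike, so either may go to the rail. Origin: centre of its underside; z up. Starts on the bench between the robot and the bed.
- bar1: Loose slotted aluminium bar, 120 mm long (its x) and 20 mm square, all four long faces alike, 60 g. Origin: its centre. All bars of this length are alike; six to eight of them are there (None if absent). They start lying singly on the bench at either side of the bed.
- bar2: Another such bar, exactly like bar1 (None if absent).
- bar3: Another such bar, exactly like bar1 (None if absent).
- bar4: Another such bar, exactly like bar1 (None if absent).
- bar5: Another such bar, exactly like bar1 (None if absent).
- bar6: Another such bar, exactly like bar1 (None if absent).
- bar7: Another such bar, exactly like bar1 (None if absent).
- bar8: Another such bar, exactly like bar1 (None if absent).
- jar: Bystander: small closed jar, 36 mm across, 50 mm tall. Origin: centre of underside. Leave alone.
- bracket: Bystander: white printed L bracket, 60 x 36 mm, 40 mm tall. Origin: centre of underside. Leave alone.
- hotend: Bystander: hot end with round cooling fins, 30 mm square foot, 48 mm tall. Origin: centre of underside. Leave alone.
- clip: Bystander: black binder clip, 32 x 40 mm, 20 mm tall. Origin: centre of underside. Leave alone.
- motor: Bystander: small stepper motor, 36 mm square, 38 mm tall plus an upright 18 mm shaft. Origin: centre of underside. Leave alone.

How it is judged:
On the way, in this order (a step that is already met when the one before it is completed fails the run):
1. the straightedge lies flat on the bed, flush along the white rail, and is let go (x of straightedge in the frame of rail_face between -0.0195 and -0.0145 m and y of straightedge in the frame of rail_face between -0.03 and 0.03 m and z of straightedge in the frame of rail_face between -0.003 and 0.003 m and angle between the y axis of straightedge and the y axis of rail_face, either way round below 0.025 rad and angle between straightedge's own z axis and vertical below 0.05 rad and contact force between the fingers and straightedge below 0.1 N), for 0.3 s.
2. after that, a first bar lies on the bed along a side of the white square, parallel to the straightedge (((angle between the x axis of bar1 and the y axis of stack, either way round below 0.12 rad and y of bar1 in the frame of stack between -0.012 and 0.012 m and (x of bar1 in the frame of stack between 0.038 and 0.062 m or x of bar1 in the frame of stack between -0.062 and -0.038 m) and z of bar1 in the frame of stack between 0.006 and 0.014 m) or (angle between the x axis of bar2 and the y axis of stack, either way round below 0.12 rad and y of bar2 in the frame of stack between -0.012 and 0.012 m and (x of bar2 in the frame of stack between 0.038 and 0.062 m or x of bar2 in the frame of stack between -0.062 and -0.038 m) and z of bar2 in the frame of stack between 0.006 and 0.014 m) or (angle between the x axis of bar3 and the y axis of stack, either way round below 0.12 rad and y of bar3 in the frame of stack between -0.012 and 0.012 m and (x of bar3 in the frame of stack between 0.038 and 0.062 m or x of bar3 in the frame of stack between -0.062 and -0.038 m) and z of bar3 in the frame of stack between 0.006 and 0.014 m) or (angle between the x axis of bar4 and the y axis of stack, either way round below 0.12 rad and y of bar4 in the frame of stack between -0.012 and 0.012 m and (x of bar4 in the frame of stack between 0.038 and 0.062 m or x of bar4 in the frame of stack between -0.062 and -0.038 m) and z of bar4 in the frame of stack between 0.006 and 0.014 m) or (angle between the x axis of bar5 and the y axis of stack, either way round below 0.12 rad and y of bar5 in the frame of stack between -0.012 and 0.012 m and (x of bar5 in the frame of stack between 0.038 and 0.062 m or x of bar5 in the frame of stack between -0.062 and -0.038 m) and z of bar5 in the frame of stack between 0.006 and 0.014 m) or (angle between the x axis of bar6 and the y axis of stack, either way round below 0.12 rad and y of bar6 in the frame of stack between -0.012 and 0.012 m and (x of bar6 in the frame of stack between 0.038 and 0.062 m or x of bar6 in the frame of stack between -0.062 and -0.038 m) and z of bar6 in the frame of stack between 0.006 and 0.014 m) or (angle between the x axis of bar7 and the y axis of stack, either way round below 0.12 rad and y of bar7 in the frame of stack between -0.012 and 0.012 m and (x of bar7 in the frame of stack between 0.038 and 0.062 m or x of bar7 in the frame of stack between -0.062 and -0.038 m) and z of bar7 in the frame of stack between 0.006 and 0.014 m) or (angle between the x axis of bar8 and the y axis of stack, either way round below 0.12 rad and y of bar8 in the frame of stack between -0.012 and 0.012 m and (x of bar8 in the frame of stack between 0.038 and 0.062 m or x of bar8 in the frame of stack between -0.062 and -0.038 m) and z of bar8 in the frame of stack between 0.006 and 0.014 m))), for 0.2 s.
3. a bar lies crosswise on the bottom pair (((angle between the x axis of bar1 and the x axis of stack, either way round below 0.12 rad and x of bar1 in the frame of stack between -0.012 and 0.012 m and (y of bar1 in the frame of stack between 0.038 and 0.062 m or y of bar1 in the frame of stack between -0.062 and -0.038 m) and z of bar1 in the frame of stack between 0.026 and 0.034 m) or (angle between the x axis of bar2 and the x axis of stack, either way round below 0.12 rad and x of bar2 in the frame of stack between -0.012 and 0.012 m and (y of bar2 in the frame of stack between 0.038 and 0.062 m or y of bar2 in the frame of stack between -0.062 and -0.038 m) and z of bar2 in the frame of stack between 0.026 and 0.034 m) or (angle between the x axis of bar3 and the x axis of stack, either way round below 0.12 rad and x of bar3 in the frame of stack between -0.012 and 0.012 m and (y of bar3 in the frame of stack between 0.038 and 0.062 m or y of bar3 in the frame of stack between -0.062 and -0.038 m) and z of bar3 in the frame of stack between 0.026 and 0.034 m) or (angle between the x axis of bar4 and the x axis of stack, either way round below 0.12 rad and x of bar4 in the frame of stack between -0.012 and 0.012 m and (y of bar4 in the frame of stack between 0.038 and 0.062 m or y of bar4 in the frame of stack between -0.062 and -0.038 m) and z of bar4 in the frame of stack between 0.026 and 0.034 m) or (angle between the x axis of bar5 and the x axis of stack, either way round below 0.12 rad and x of bar5 in the frame of stack between -0.012 and 0.012 m and (y of bar5 in the frame of stack between 0.038 and 0.062 m or y of bar5 in the frame of stack between -0.062 and -0.038 m) and z of bar5 in the frame of stack between 0.026 and 0.034 m) or (angle between the x axis of bar6 and the x axis of stack, either way round below 0.12 rad and x of bar6 in the frame of stack between -0.012 and 0.012 m and (y of bar6 in the frame of stack between 0.038 and 0.062 m or y of bar6 in the frame of stack between -0.062 and -0.038 m) and z of bar6 in the frame of stack between 0.026 and 0.034 m) or (angle between the x axis of bar7 and the x axis of stack, either way round below 0.12 rad and x of bar7 in the frame of stack between -0.012 and 0.012 m and (y of bar7 in the frame of stack between 0.038 and 0.062 m or y of bar7 in the frame of stack between -0.062 and -0.038 m) and z of bar7 in the frame of stack between 0.026 and 0.034 m) or (angle between the x axis of bar8 and the x axis of stack, either way round below 0.12 rad and x of bar8 in the frame of stack between -0.012 and 0.012 m and (y of bar8 in the frame of stack between 0.038 and 0.062 m or y of bar8 in the frame of stack between -0.062 and -0.038 m) and z of bar8 in the frame of stack between 0.026 and 0.034 m))), for 0.2 s.
At the end, for the whole second after the job is handed in: Every bar lies in a tower layer (centre height within 4 mm, direction 0.12 rad, 12 mm of its place along a side of the square), layers alternating, the bottom parallel to the rail. Straightedge flat, within 2.5 mm and 0.025 rad of the rail, centred within 30 mm. All at rest (x of straightedge in the frame of rail_face between -0.0195 and -0.0145 m and y of straightedge in the frame of rail_face between -0.03 and 0.03 m and z of straightedge in the frame of rail_face between -0.003 and 0.003 m and angle between the y axis of straightedge and the y axis of rail_face, either way round below 0.025 rad and angle between straightedge's own z axis and vertical below 0.05 rad and linear speed of each of straightedge, bar1, bar2, bar3, bar4, bar5, bar6, bar7, bar8 below 0.02 m/s and ((angle between the x axis of bar1 and the y axis of stack, either way round below 0.12 rad and y of bar1 in the frame of stack between -0.012 and 0.012 m and (x of bar1 in the frame of stack between 0.038 and 0.062 m or x of bar1 in the frame of stack between -0.062 and -0.038 m) and (z of bar1 in the frame of stack between 0.006 and 0.014 m or z of bar1 in the frame of stack between 0.046 and 0.054 m)) or (angle between the x axis of bar1 and the x axis of stack, either way round below 0.12 rad and x of bar1 in the frame of stack between -0.012 and 0.012 m and (y of bar1 in the frame of stack between 0.038 and 0.062 m or y of bar1 in the frame of stack between -0.062 and -0.038 m) and (z of bar1 in the frame of stack between 0.026 and 0.034 m or z of bar1 in the frame of stack between 0.066 and 0.074 m))) and ((angle between the x axis of bar2 and the y axis of stack, either way round below 0.12 rad and y of bar2 in the frame of stack between -0.012 and 0.012 m and (x of bar2 in the frame of stack between 0.038 and 0.062 m or x of bar2 in the frame of stack between -0.062 and -0.038 m) and (z of bar2 in the frame of stack between 0.006 and 0.014 m or z of bar2 in the frame of stack between 0.046 and 0.054 m)) or (angle between the x axis of bar2 and the x axis of stack, either way round below 0.12 rad and x of bar2 in the frame of stack between -0.012 and 0.012 m and (y of bar2 in the frame of stack between 0.038 and 0.062 m or y of bar2 in the frame of stack between -0.062 and -0.038 m) and (z of bar2 in the frame of stack between 0.026 and 0.034 m or z of bar2 in the frame of stack between 0.066 and 0.074 m))) and ((angle between the x axis of bar3 and the y axis of stack, either way round below 0.12 rad and y of bar3 in the frame of stack between -0.012 and 0.012 m and (x of bar3 in the frame of stack between 0.038 and 0.062 m or x of bar3 in the frame of stack between -0.062 and -0.038 m) and (z of bar3 in the frame of stack between 0.006 and 0.014 m or z of bar3 in the frame of stack between 0.046 and 0.054 m)) or (angle between the x axis of bar3 and the x axis of stack, either way round below 0.12 rad and x of bar3 in the frame of stack between -0.012 and 0.012 m and (y of bar3 in the frame of stack between 0.038 and 0.062 m or y of bar3 in the frame of stack between -0.062 and -0.038 m) and (z of bar3 in the frame of stack between 0.026 and 0.034 m or z of bar3 in the frame of stack between 0.066 and 0.074 m))) and ((angle between the x axis of bar4 and the y axis of stack, either way round below 0.12 rad and y of bar4 in the frame of stack between -0.012 and 0.012 m and (x of bar4 in the frame of stack between 0.038 and 0.062 m or x of bar4 in the frame of stack between -0.062 and -0.038 m) and (z of bar4 in the frame of stack between 0.006 and 0.014 m or z of bar4 in the frame of stack between 0.046 and 0.054 m)) or (angle between the x axis of bar4 and the x axis of stack, either way round below 0.12 rad and x of bar4 in the frame of stack between -0.012 and 0.012 m and (y of bar4 in the frame of stack between 0.038 and 0.062 m or y of bar4 in the frame of stack between -0.062 and -0.038 m) and (z of bar4 in the frame of stack between 0.026 and 0.034 m or z of bar4 in the frame of stack between 0.066 and 0.074 m))) and ((angle between the x axis of bar5 and the y axis of stack, either way round below 0.12 rad and y of bar5 in the frame of stack between -0.012 and 0.012 m and (x of bar5 in the frame of stack between 0.038 and 0.062 m or x of bar5 in the frame of stack between -0.062 and -0.038 m) and (z of bar5 in the frame of stack between 0.006 and 0.014 m or z of bar5 in the frame of stack between 0.046 and 0.054 m)) or (angle between the x axis of bar5 and the x axis of stack, either way round below 0.12 rad and x of bar5 in the frame of stack between -0.012 and 0.012 m and (y of bar5 in the frame of stack between 0.038 and 0.062 m or y of bar5 in the frame of stack between -0.062 and -0.038 m) and (z of bar5 in the frame of stack between 0.026 and 0.034 m or z of bar5 in the frame of stack between 0.066 and 0.074 m))) and ((angle between the x axis of bar6 and the y axis of stack, either way round below 0.12 rad and y of bar6 in the frame of stack between -0.012 and 0.012 m and (x of bar6 in the frame of stack between 0.038 and 0.062 m or x of bar6 in the frame of stack between -0.062 and -0.038 m) and (z of bar6 in the frame of stack between 0.006 and 0.014 m or z of bar6 in the frame of stack between 0.046 and 0.054 m)) or (angle between the x axis of bar6 and the x axis of stack, either way round below 0.12 rad and x of bar6 in the frame of stack between -0.012 and 0.012 m and (y of bar6 in the frame of stack between 0.038 and 0.062 m or y of bar6 in the frame of stack between -0.062 and -0.038 m) and (z of bar6 in the frame of stack between 0.026 and 0.034 m or z of bar6 in the frame of stack between 0.066 and 0.074 m))) and ((angle between the x axis of bar7 and the y axis of stack, either way round below 0.12 rad and y of bar7 in the frame of stack between -0.012 and 0.012 m and (x of bar7 in the frame of stack between 0.038 and 0.062 m or x of bar7 in the frame of stack between -0.062 and -0.038 m) and (z of bar7 in the frame of stack between 0.006 and 0.014 m or z of bar7 in the frame of stack between 0.046 and 0.054 m)) or (angle between the x axis of bar7 and the x axis of stack, either way round below 0.12 rad and x of bar7 in the frame of stack between -0.012 and 0.012 m and (y of bar7 in the frame of stack between 0.038 and 0.062 m or y of bar7 in the frame of stack between -0.062 and -0.038 m) and (z of bar7 in the frame of stack between 0.026 and 0.034 m or z of bar7 in the frame of stack between 0.066 and 0.074 m))) and ((angle between the x axis of bar8 and the y axis of stack, either way round below 0.12 rad and y of bar8 in the frame of stack between -0.012 and 0.012 m and (x of bar8 in the frame of stack between 0.038 and 0.062 m or x of bar8 in the frame of stack between -0.062 and -0.038 m) and (z of bar8 in the frame of stack between 0.006 and 0.014 m or z of bar8 in the frame of stack between 0.046 and 0.054 m)) or (angle between the x axis of bar8 and the x axis of stack, either way round below 0.12 rad and x of bar8 in the frame of stack between -0.012 and 0.012 m and (y of bar8 in the frame of stack between 0.038 and 0.062 m or y of bar8 in the frame of stack between -0.062 and -0.038 m) and (z of bar8 in the frame of stack between 0.026 and 0.034 m or z of bar8 in the frame of stack between 0.066 and 0.074 m)))); the robot touches nothing.
It fails at once if the jar is shifted by more than 30 mm or tipped over (distance of jar from where it was at the start of the episode above 0.03 m or angle between jar's own z axis and vertical above 0.6 rad).
It fails at once if the bracket is shifted by more than 30 mm or tipped over (distance of bracket from where it was at the start of the episode above 0.03 m or angle between bracket's own z axis and vertical above 0.6 rad).
It fails at once if the hotend is shifted by more than 30 mm or tipped over (distance of hotend from where it was at the start of the episode above 0.03 m or angle between hotend's own z axis and vertical above 0.6 rad).
It fails at once if the clip is shifted by more than 30 mm or tipped over (distance of clip from where it was at the start of the episode above 0.03 m or angle between clip's own z axis and vertical above 0.6 rad).
It fails at once if the motor is shifted by more than 30 mm or tipped over (distance of motor from where it was at the start of the episode above 0.03 m or angle between motor's own z axis and vertical above 0.6 rad).
Of bar1, bar2, bar3, bar4, bar5, bar6, bar7, bar8 only 6 to 8 are there at a start; the rules pass over those that are not, and their reading is None.
At some moment in a run one of straightedge may be knocked a few centimetres aside while the robot is not near it.
Once in a run the grip may slacken for a moment while it holds something.
It also fails if it takes over 210 s, if anything falls off the work surface, if the arm or the gripper's body presses on something with over 40 N, if the wrist force passes 120 N, or if a joint passes its speed limit or range.

ROBOT

A 7-joint arm with a two-finger parallel gripper is mounted at the origin on the work surface. World frame = base frame: x ahead of the robot, y to its left, z up, the work surface at z = 0. Lengths are in m, angles in rad, forces in N, time in s.
With the tool pointing down it reaches from about 0.4 to 0.85 m from the base axis. Payload 4.5 kg.
Tool frame: the origin (TCP) lies between the finger pads; the fingertips stand 22 mm ahead of it and the grasp point (between the pads) lies 3 mm ahead of it (r.nose_length is the distance from the TCP to the fingertips, in m); z points along the fingers, y is the line along which they close (so a half turn about z gives the same grasp; the last joint's range is limited). The gripper opens to 88 mm and grips with 3 to 60 N. Pads are 18 mm wide; open, the fingers measure 123 mm over their backs; the gripper's body (75 mm by 187 mm) begins 45 mm behind the grasp point.
Start: joints at [-1.214, 0.689, -0.195, 1.565, 0.157, 0.902, -0.215], TCP at [0.198, 0.593, 0.261] pointing down, gripper open.
Joint ranges: [-3.01, 3.01], [-0.46, 2.08], [-1.47, 1.51], [0.13, 2.56], [-1, 4.14], [0.04, 2.09], [-2.66, 2.66]. Speed limits (rad/s): [2.57, 2.57, 3.14, 3.14, 3.14, 3.14, 3.14].

INTERFACE

Orientations are given as a unit quaternion [w, x, y, z].
In Python, from bench import r, get_image, get_calibration gives the robot as it stands (r), with the cameras as plain functions.
- The arm moves only by the shell command python3 shift.py 'ROWS' [OPENING] [FORCE]. ROWS is a JSON list of rows, 1 to 8 of them, each written [[dx, dy, dz], [rx, ry, rz]]: dx, dy, dz in parts of the range, where 1.0 means 0.8 m, then a rotation vector rx, ry, rz in normalised numbers (1 is 4 rad); each row shifts and turns the commanded pose from where the row before left it, along the tool's axes as they then stand; what a row does not reach is not made up. A row lasts 1/8 s, in which the tool goes at most 0.0625 m and 0.188 rad, less where a joint would pass 70% of its speed; a pose out of reach is approached as far as the arm can. OPENING is the opening from 0.0 (shut) to 1.0 (fully open), set as the command begins (- or left out keeps the last). The fingers move at their own pace and stop on an object; FORCE is the grip in N (left out, the last holds). Time passes only in rows, so rows that do not move let the fingers close. It prints the time, the measured TCP pose, the force, the opening and the grip force at its end. Input that does not fit is refused with a message, and nothing moves.
- r.sense(): the state, without advancing time (a new reading comes with each control period).
- get_image(name): name is "side" or "top"; returns the picture (400x640x3 uint8, blue, green, red); there is no depth.
- get_calibration(name): a dict with "camera_matrix" (3x3 intrinsics, pixels), "distortion" ([k1, k2, p1, p2, k3] as OpenCV has them; the pictures are not rectified), "R" (3x3) and "t" (3): a world point X has camera coordinates R X + t. Camera axes: x right, y down, z forward; pixel columns grow to the right and rows downward; lengths in m; the calibration is good to about 2 mm. A picture is of the moment at which its call begins. get_calibration takes no time and is no camera call.
- r.job_done(): hands the job in; it is judged then, once.
The state is a dict: "time": time; "joints": joint angles; "qd": joint speeds; "tau": joint torques, N m; "position": TCP position; "orientation": TCP orientation; "force": force on the tool from outside, world axes, zero at the start; "wrist_torque": the same for the moment, N m; "width": opening from 0.0 (shut) to 1.0 (fully open); "grip_force": force on a finger pad.
Only numpy, scipy, OpenCV 4.12 (cv2) and the standard library are available. Lean on these libraries where they do the work, as an engineer would, in place of code of your own. Each camera call takes 0.05 s, during which the arm holds its last target. There are 200 camera calls.

## Working session

There is one attempt and no reset: what is moved stays moved. The work goes in short steps, Python scripts to look and compute and a shell command to move; the robot and the scene stay as the last step left them, time stands still between calls to the robot, and variables do not carry over. Pictures are saved under pics/ and viewed, at most 14 in all, crops included, and the job is handed in when it is done.

```bash
ls
python3 - <<'E'
from bench import r, get_image, get_calibration
import cv2,os
os.makedirs('pics',exist_ok=True)
for n in('top','side'):
    cv2.imwrite(f'pics/{n}0.png',get_image(n)); c=get_calibration(n); print(n,c)
s=r.sense();print(s['time'],s['position'],s['orientation'],s['width'],r.nose_length)
E
```

```text
bench.py
pics
shift.py
top {'camera_matrix': array([[458.74379993,   0.        , 310.59033669],
       [  0.        , 458.74379993, 205.74491762],
       [  0.        ,   0.        ,   1.        ]]), 'distortion': array([-0.13029975,  0.        ,  0.        ,  0.        ,  0.        ]), 'R': array([[ 4.46409236e-03, -9.99989797e-01, -6.91433267e-04],
       [-9.93080148e-01, -4.35210075e-03, -1.17357910e-01],
       [ 1.17353704e-01,  1.21054520e-03, -9.93089444e-01]]), 't': array([-0.0165039 ,  0.53997997,  1.26558003])}
side {'camera_matrix': array([[486.13867924,   0.        , 316.34304242],
       [  0.        , 486.13867924, 199.34635639],
       [  0.        ,   0.        ,   1.        ]]), 'distortion': array([0.03615582, 0.        , 0.        , 0.        , 0.        ]), 'R': array([[ 0.97804339, -0.20789886, -0.01446339],
       [-0.16931598, -0.75223364, -0.63677049],
       [ 0.12150401,  0.62523805, -0.77091773]]), 't': array([-0.54442831,  0.11005507,  1.23434714])}
0.1 [0.19814653 0.5922083  0.25999435] [-5.22465040e-05  1.60650994e-01  9.87010934e-01 -8.18967774e-04] 0.9979361979367888 0.022
```

View pics/top0.png

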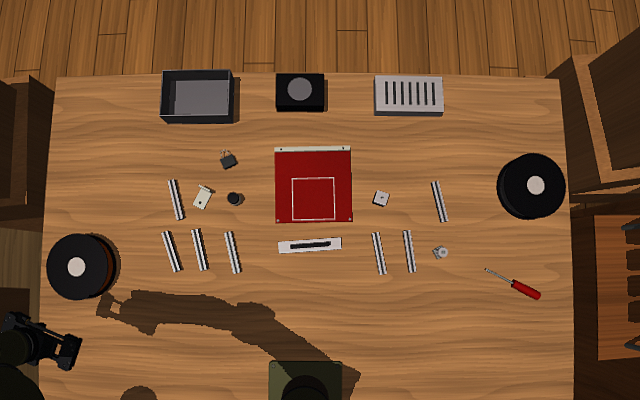

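View pics/side0.png

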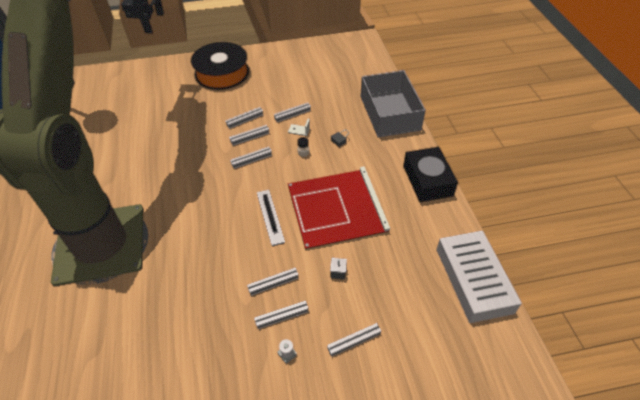

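```bash
cat > h.py <<'E'
from bench import r, get_image, get_calibration
import cv2, numpy as np
from scipy.spatial.transform import Rotation as Rn
def cast(n,px,z):
    c=get_calibration(n)
    u=cv2.undistortPoints(np.float64(px).reshape(-1,1,2),c['camera_matrix'],c['distortion']).reshape(-1,2)
    d=np.c_[u,np.ones(len(u))]@c['R']; o=-c['R'].T@c['t']
    return (o+d*((z-o[2])/d[:,2])[:,None])[:,:2]
def blobs(mask,amin=60,amax=6000):
    k,l,s,c=cv2.connectedComponentsWithStats(mask.astype(np.uint8))
    return [l==i for i in range(1,k) if amin<s[i,4]<amax]
def masks(n,im):
    h=cv2.cvtColor(im,cv2.COLOR_BGR2HSV)
    grey=(h[...,1]<75)&(h[...,2]>85); red=((h[...,0]<5)|(h[...,0]>172))&(h[...,1]>180)&(h[...,2]>60)
    return cv2.morphologyEx(grey.astype(np.uint8),cv2.MORPH_CLOSE,np.ones((3,3))),red.astype(np.uint8)
def rect(n,m,z):   # centre, long, short, angle of long side (deg) on plane z
    p=cast(n,np.argwhere(m)[:,::-1],z); R=cv2.minAreaRect(p.astype(np.float32)*1000)
    b=cv2.boxPoints(R); e=[b[1]-b[0],b[2]-b[1]]; L=[np.linalg.norm(x) for x in e]; i=int(np.argmax(L))
    return np.round(b.mean(0),1),round(max(L)),round(min(L)),round(np.degrees(np.arctan2(e[i][1],e[i][0]))%180,1),np.round(p.mean(0)*1000,1)
def tool():
    s=r.sense(); q=s['orientation']; M=Rn.from_quat([q[1],q[2],q[3],q[0]]); return s,np.array(s['position']),M
E
python3 - <<'E'
from h import *
for n in('top','side'):
    im=cv2.imread(f'pics/{n}0.png'); g,rd=masks(n,im)
    print(n)
    for m in blobs(g):
        R=rect(n,m,.018 if n=='top' else .012)
        if R[0][0]>300 and R[0][0]<850 and R[1]<250: print(np.argwhere(m)[:,::-1].mean(0).round(),m.sum(),*R)
    for m in blobs(rd,500): print('red',m.sum(),*rect(n,m,.012))
s,p,M=tool(); print(p,M.as_matrix().round(3).tolist())
E
```

```text
top
[312. 148.] 373 [709.7 -16.1] 218 15 91.6 [709.6 -16.8]
[535. 185.] 266 [ 606.8 -682.7] 55 54 90.5 [ 607.6 -682.4]
[175. 199.] 282 [560.  379.8] 119 21 15.8 [559.1 379.4]
[299. 202.] 89 [562.9  -6.3] 119 91 0.5 [551.3  18.4]
[440. 201.] 289 [ 558.2 -387. ] 120 21 12.6 [ 556.9 -387.7]
[202. 197.] 262 [567.  303.4] 61 45 154.8 [565.2 299.7]
[381. 198.] 162 [ 566.  -216.2] 37 35 161.0 [ 566.2 -216.2]
[198. 250.] 287 [414.7 305.7] 119 20 14.4 [414.5 305.6]
[170. 251.] 288 [409.2 388.1] 120 20 20.0 [409.1 388. ]
[232. 252.] 321 [408.4 209.8] 120 21 14.0 [408.1 209.7]
[409. 250.] 305 [ 413.7 -296.6] 119 21 8.3 [ 414.8 -296.1]
[379. 254.] 304 [ 407.6 -207.6] 120 21 10.9 [ 405.9 -208.6]
[309. 245.] 591 [429.6 -11.1] 178 34 94.4 [429.6 -10.4]
[441. 252.] 121 [ 410.7 -387.2] 37 32 116.1 [ 410.7 -386.3]
[ 76. 266.] 271 [359.6 672.3] 56 51 2.6 [359.7 672.5]
red 3486 [599.3 -20.6] 219 207 90.8 [617.3 -19.4]
red 1566 [563.7 -21. ] 115 113 90.5 [563.2 -21.4]
side
[219.  57.] 160 [358.4 722.3] 61 60 167.2 [358.4 721.2]
[292. 112.] 324 [560.2 376.6] 125 41 17.2 [558.4 375.6]
[244. 117.] 342 [410.
[... 169 characters left out ...]
207. ] 121 40 14.2 [407.  206.2]
[303. 151.] 79 [559.  197.7] 33 29 78.6 [559.  197.1]
[375. 199.] 388 [711.1 -14.8] 227 16 91.8 [711.3 -20.6]
[270. 219.] 630 [429.2 -18.2] 183 36 94.3 [429.4 -25.7]
[338. 265.] 230 [ 567.3 -200.9] 39 38 75.7 [ 567.9 -201.4]
[272. 281.] 598 [ 408.  -210.1] 121 32 10.7 [ 407.1 -210.5]
[281. 314.] 668 [ 414.1 -298.5] 122 30 7.9 [ 413.1 -298.2]
[354. 339.] 671 [ 557.5 -389. ] 123 28 12.5 [ 556.6 -388.7]
[286. 350.] 292 [ 410.3 -381.2] 46 37 118.8 [ 410.1 -381.8]
red 2947 [598.5 -24.1] 219 203 91.6 [622.2 -33.5]
red 1316 [563.2 -22.2] 109 107 1.8 [562.8 -23.9]
[0.19814653 0.5922083  0.25999435] [[-0.948, 0.317, -0.0], [0.317, 0.948, -0.002], [-0.0, -0.002, -1.0]]
```

```bash
cat >> h.py <<'E'
def plan(*wps):  # waypoints x,y,z (mm), yaw of tool y axis (deg, mod 180): prints tool-axis shift then turn, from measured pose
    s,p,M=tool(); p=p*1000; y=M.as_matrix()[:,1]; a=np.degrees(np.arctan2(y[1],y[0]))
    print('t',round(s['time'],2),'at',p.round(1),'yaw',round(a,2),'j7',round(s['joints'][6],2),'w',round(s['width'],3),'F',np.round(s['force'],1),'grip',round(s['grip_force'],1), 'tilt',M.as_matrix()[:2,2].round(4))
    for x,yy,z,b in wps:
        c,sn=np.cos(np.radians(a)),np.sin(np.radians(a)); d=np.array([x,yy,z])-p
        t=(b-a+90)%180-90
        print('d tool mm',np.round([-sn*d[0]+c*d[1],c*d[0]+sn*d[1],-d[2]],1),'rz',round(-np.radians(t),4),'-> yaw',round(a+t,2)); p=p+d; a+=t
E
python3 - <<'E'
from h import *
for n in('top','side'):
    im=cv2.imread(f'pics/{n}0.png'); g,rd=masks(n,im)
    for m in blobs(g):
        q=np.argwhere(m)[:,::-1]; P=rect(n,m,.022)
        if 690<P[0][0]<730 and P[1]<260:
            v=cv2.fitLine(cast(n,q,.022).astype(np.float32),cv2.DIST_L2,0,.01,.01).ravel(); print(n,'rail',*P,np.degrees(np.arctan2(v[1],v[0]))%180)
        if P[0][0]>420 and P[0][0]<440 and 150<P[1]<200:
            v=cv2.fitLine(cast(n,q,.008).astype(np.float32),cv2.DIST_L2,0,.01,.01).ravel(); print(n,'edge',*rect(n,m,.008),np.degrees(np.arctan2(v[1],v[0]))%180)
            h=cv2.cvtColor(im,cv2.COLOR_BGR2HSV); x0,y0,w,hh=cv2.boundingRect(q.astype(np.int32)); k=np.zeros(m.shape,bool);k[y0:y0+hh,x0:x0+w]=True
            for b in blobs((h[...,2]<75)&k,40): print(n,'rib',b.sum(),*rect(n,b,.034))
    for m in blobs(rd,500):
        P=rect(n,m,.012); c,_=cv2.findContours(m.astype(np.uint8),0,2); p=cast(n,c[0][:,0],.012)*1000
        print(n,'red',*P); 
        for ang in (0,90,180,270):   # side lines
            u=np.array([np.cos(np.radians(ang)),np.sin(np.radians(ang))]); t=np.array([-u[1],u[0]]); d=(p-P[0])
            s=d[(abs(d@t)<P[2]*.4)&(d@u>P[2]*.35)]; v=cv2.fitLine(s.astype(np.float32),cv2.DIST_HUBER,0,.01,.01).ravel(); print('  side',ang,(v[2:]+P[0]).round(1),round(float(np.degrees(np.arctan(v[1]/v[0]) if ang%180 else np.arctan(-v[0]/v[1]))),2))
plan((429.4,-14,200,4.4),(429.4,-14,33,4.4))
E
```

```text
top rail [708.7 -16.1] 218 14 91.6 [708.6 -16.8] 91.3907
top edge [429.9 -11.1] 180 34 94.4 [429.9 -10.4] 94.31398
top rib 163 [429.2 -13.2] 112 11 94.3 [429.3 -13. ]
top red [599.3 -20.6] 219 207 90.8 [617.3 -19.4]
  side 0 [702.  -59.8] 45.83
  side 90 [542.5  87.1] -1.69
  side 180 [497.   -5.5] 45.37
  side 270 [ 631.2 -127.9] 1.66
top red [563.7 -21. ] 115 113 90.5 [563.2 -21.4]
  side 0 [619.3 -16.9] 4.17
  side 90 [586.4  35.4] 45.07
  side 180 [508.6 -48.3] 45.28
  side 270 [569.5 -77.1] 44.84
side rail [708.  -22.6] 224 16 91.8 [708.2 -28.4] 91.51337
side edge [429.3 -15.1] 184 36 94.3 [429.5 -22.6] 94.501816
side rib 123 [429.2 -23.7] 122 8 94.1 [429.3 -26.4]
side red [598.5 -24.1] 219 203 91.6 [622.2 -33.5]
  side 0 [698.6 -27.7] 1.76
  side 90 [597.1  81.5] 2.3
  side 180 [501.8 -42.7] -0.41
  side 270 [ 604.2 -130.7] 2.06
side red [563.2 -22.2] 109 107 1.8 [562.8 -23.9]
  side 0 [615.9  -9.5] 0.99
  side 90 [555.5  29.2] 2.96
  side 180 [509.8 -18.3] 2.12
  side 270 [562.7 -74.5] 1.2
t 0.1 at [198.1 592.2 260. ] yaw 71.51 j7 -0.22 w 0.998 F [-0.7 -0.4  0. ] grip 0.0 tilt [-0.0004 -0.0016]
d tool mm [-411.6 -501.6   60. ] rz 1.1713 -> yaw 4.4
d tool mm [  0.   0. 167.] rz -0.0 -> yaw 4.4
```

The rows are not in the units I measure in: shifts go in shares of 0.8 m and turns go in shares of 4 rad. I convert before sending: -0.0358 m / 0.8 = -0.0448, -0.0294 m / 0.8 = -0.0368.

```bash
python3 shift.py '[[[-0.0368,-0.0448,0],[0,0,0]],[[-0.0368,-0.0448,0],[0,0,0]],[[-0.0368,-0.0448,0],[0,0,0]],[[-0.0368,-0.0448,0],[0,0,0]],[[-0.0368,-0.0448,0],[0,0,0]],[[-0.0368,-0.0448,0],[0,0,0]],[[-0.0368,-0.0448,0],[0,0,0]]]' 0.5 40
python3 shift.py '[[[-0.0368,-0.0448,0],[0,0,0]],[[-0.0368,-0.0448,0],[0,0,0]],[[-0.0368,-0.0448,0],[0,0,0]],[[-0.0368,-0.0448,0],[0,0,0]],[[-0.0368,-0.0448,0],[0,0,0]],[[-0.0368,-0.0448,0],[0,0,0]],[[-0.0368,-0.0448,0],[0,0,0]]]'
python3 shift.py '[[[0,0,0.0125],[0,0,0.0366]],[[0,0,0.0125],[0,0,0.0366]],[[0,0,0.0125],[0,0,0.0366]],[[0,0,0.0125],[0,0,0.0366]],[[0,0,0.0125],[0,0,0.0366]],[[0,0,0.0125],[0,0,0.0366]],[[0,0,0],[0,0,0.0366]],[[0,0,0],[0,0,0.0366]]]'
python3 shift.py '[[[0,0,0],[0,0,0]],[[0,0,0],[0,0,0]]]'
python3 -c "
from h import *
plan((429.5,-13,33,4.4))"
```

```text
time: 0.98
position: [0.3143, 0.2883, 0.2606]
orientation: [-0.0, 0.161, 0.987, -0.0]
force: [1.1, -0.8, -0.3]
width: 0.496
grip_force: 0.0
time: 1.85
position: [0.4299, -0.0146, 0.2606]
orientation: [-0.0, 0.161, 0.987, 0.0]
force: [0.4, 0.5, 0.2]
width: 0.502
grip_force: 0.0
time: 2.85
position: [0.4294, -0.0131, 0.2004]
orientation: [-0.0, 0.681, 0.732, -0.0]
force: [-0.3, 0.5, 1.2]
width: 0.5
grip_force: 0.0
time: 3.1
position: [0.4296, -0.0131, 0.2007]
orientation: [-0.0, 0.678, 0.735, -0.0]
force: [0.3, -0.3, 0.3]
width: 0.496
grip_force: 0.0
t 3.1 at [429.6 -13.1 200.7] yaw 4.55 j7 0.12 w 0.496 F [ 0.3 -0.3  0.3] grip 0.0 tilt [-0.0001  0.0001]
d tool mm [ 1.000e-01 -1.000e-01  1.677e+02] rz 0.0026 -> yaw 4.4
```

Accurate motion. Descend, grip, lift; then plan to just above the bed.

In the tool's units: 0.04 m / 0.8 = 0.05, 0.03 m / 0.8 = 0.0375.

```bash
python3 shift.py '[[[0,0,0.05],[0,0,0]],[[0,0,0.05],[0,0,0]],[[0,0,0.05],[0,0,0]],[[0,0,0.0375],[0,0,0]],[[0,0,0.0125],[0,0,0]],[[0,0,0.0091],[0,0,0]],[[0,0,0],[0,0,0]]]' | sed -n '2p;4p'
python3 shift.py '[[[0,0,0],[0,0,0]],[[0,0,0],[0,0,0]],[[0,0,0],[0,0,0]],[[0,0,0],[0,0,0]],[[0,0,0],[0,0,0]]]' 0 40
python3 shift.py '[[[0,0,-0.025],[0,0,0]],[[0,0,-0.025],[0,0,0]],[[0,0,-0.025],[0,0,0]],[[0,0,-0.025],[0,0,0]],[[0,0,0],[0,0,0]]]'
python3 -c "
from h import *
plan((680,-18,113.5,1.5),(680,-18,48,1.5))"
```

```text
position: [0.443, -0.0134, 0.044]
force: [-0.2, -0.2, 0.1]
time: 4.6
position: [0.4419, -0.0134, 0.0446]
orientation: [-0.01, 0.679, 0.734, -0.008]
force: [-4.8, 0.1, 5.8]
width: 0.13
grip_force: 40.0
time: 5.22
position: [0.4469, -0.0135, 0.1252]
orientation: [-0.007, 0.679, 0.734, -0.007]
force: [0.7, -0.4, -2.4]
width: 0.129
grip_force: 40.0
t 5.22 at [446.9 -13.5 125.2] yaw 4.45 j7 0.68 w 0.129 F [ 0.7 -0.4 -2.4] grip 40.0 tilt [-0.0195 -0.0002]
d tool mm [-22.6 232.1  11.7] rz 0.0515 -> yaw 1.5
d tool mm [ 0.   0.  65.5] rz -0.0 -> yaw 1.5
```

In the tool's units: 0.0387 m / 0.8 = 0.0484, -0.0038 m / 0.8 = -0.0048, 0.0515 rad / 4 = 0.0129.

```bash
python3 shift.py '[[[-0.0048,0.0484,0],[0,0,0]],[[-0.0048,0.0484,0],[0,0,0]],[[-0.0048,0.0484,0],[0,0,0]],[[-0.0048,0.0484,0],[0,0,0]],[[-0.0048,0.0484,0],[0,0,0]],[[-0.0048,0.0484,0],[0,0,0]],[[0,0,0],[0,0,0.0129]],[[0,0,0],[0,0,0]]]'
python3 -c "
from h import *
plan((681,-18,60,1.5))
cv2.imwrite('pics/t1.png',get_image('top')[130:280,230:400].repeat(4,0).repeat(4,1));cv2.imwrite('pics/s1.png',get_image('side'))"
```

```text
time: 6.22
position: [0.6776, -0.0183, 0.1166]
orientation: [-0.01, 0.698, 0.716, -0.009]
force: [0.2, -0.7, -2.4]
width: 0.131
grip_force: 40.0
t 6.22 at [677.6 -18.3 116.6] yaw 1.49 j7 0.44 w 0.131 F [ 0.2 -0.7 -2.4] grip 40.0 tilt [-0.0262  0.0011]
d tool mm [ 0.2  3.4 56.6] rz -0.0002 -> yaw 1.5
```

View pics/s1.png

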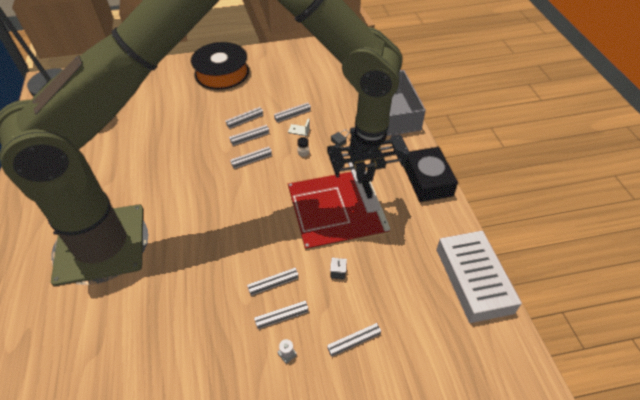

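In the tool's units: 0.02 m / 0.8 = 0.025, 0.012 m / 0.8 = 0.015.

```bash
python3 shift.py '[[[0,0,0.025],[0,0,0]],[[0,0,0.025],[0,0,0]],[[0,0,0.015],[0,0,0]],[[0,0,0.005],[0,0,0]],[[0,0,0],[0,0,0]]]'|sed -n '2,4p'
python3 shift.py '[[[0,0,0.0025],[0,0,0]],[[0,0,0],[0,0,0]]]'|sed -n '2,4p'
python3 shift.py '[[[0,0,0.0013],[0,0,0]],[[0,0,0],[0,0,0]]]'|sed -n '2,4p'
python3 shift.py '[[[0,0,0.0013],[0,0,0]],[[0,0,0],[0,0,0]]]'|sed -n '2,4p'
```

```text
position: [0.6766, -0.0185, 0.0625]
orientation: [-0.009, 0.698, 0.716, -0.008]
force: [0.3, 0.4, -2.9]
position: [0.6768, -0.0184, 0.0611]
orientation: [-0.009, 0.698, 0.716, -0.008]
force: [-0.7, 0.7, -1.9]
position: [0.6765, -0.0184, 0.0598]
orientation: [-0.009, 0.698, 0.716, -0.008]
force: [-0.9, -0.2, -1.4]
position: [0.6764, -0.0184, 0.0586]
orientation: [-0.009, 0.698, 0.716, -0.008]
force: [0.4, -0.5, -2.6]
```

In the tool's units: 0.0012 m / 0.8 = 0.0015.

```bash
for i in 1; do python3 shift.py '[[[0,0,0.0015],[0,0,0]],[[0,0,0],[0,0,0]]]'|sed -n '2,4p'
python3 shift.py '[[[0,0,0.0013],[0,0,0]],[[0,0,0],[0,0,0]]]'|sed -n '2,4p'
python3 shift.py '[[[0,0.005,0],[0,0,0]],[[0,0,0],[0,0,0]]]'|sed -n '2,4p'
python3 shift.py '[[[0,0.0025,0],[0,0,0]],[[0,0,0],[0,0,0]]]'|sed -n '2,4p'; done
```

```text
position: [0.6764, -0.0184, 0.0574]
orientation: [-0.009, 0.698, 0.716, -0.008]
force: [0.2, 0.8, -1.8]
position: [0.6765, -0.0184, 0.0567]
orientation: [-0.009, 0.698, 0.716, -0.008]
force: [-0.6, -0.2, -0.5]
position: [0.6803, -0.0185, 0.0567]
orientation: [-0.009, 0.698, 0.716, -0.008]
force: [-3.8, -0.3, 4.2]
position: [0.6814, -0.0185, 0.0568]
orientation: [-0.01, 0.698, 0.716, -0.009]
force: [-6.1, -0.3, 5.8]
```

In the tool's units: 0.002 m / 0.8 = 0.0025, -0.0005 m / 0.8 = -0.0006.

```bash
for i in 1; do python3 shift.py '[[[0,0.0025,-0.0006],[0,0,0]],[[0,0,0],[0,0,0]]]'|sed -n '2,4p'
python3 shift.py '[[[0,0.0019,0],[0,0,0]],[[0,0,0],[0,0,0]]]'|sed -n '2,4p'
python3 shift.py '[[[0,0.0019,0],[0,0,0]],[[0,0,0],[0,0,0]]]'|sed -n '2,4p'; done
```

```text
position: [0.6854, -0.0181, 0.0567]
orientation: [-0.008, 0.698, 0.716, -0.008]
force: [-0.9, -0.9, -0.5]
position: [0.6856, -0.0181, 0.0568]
orientation: [-0.009, 0.698, 0.716, -0.008]
force: [-2.8, -0.4, 2.8]
position: [0.6864, -0.0182, 0.0568]
orientation: [-0.01, 0.698, 0.716, -0.009]
force: [-4.9, 0.2, 5.4]
```

```bash
for i in 1; do python3 shift.py '[[[0,0.0019,-0.0006],[0,0,0]],[[0,0,0],[0,0,0]]]'|sed -n '2,4p'
python3 shift.py '[[[0,0.0019,0],[0,0,0]],[[0,0,0],[0,0,0]]]'|sed -n '2,4p'
python3 shift.py '[[[0,0.0019,0],[0,0,0]],[[0,0,0],[0,0,0]]]'|sed -n '2,4p'; done
```

```text
position: [0.6866, -0.0181, 0.0569]
orientation: [-0.011, 0.698, 0.716, -0.01]
force: [-7.2, -0.0, 6.2]
position: [0.6867, -0.0182, 0.0569]
orientation: [-0.012, 0.698, 0.716, -0.011]
force: [-10.0, 0.7, 7.9]
position: [0.6869, -0.0182, 0.0569]
orientation: [-0.014, 0.698, 0.716, -0.012]
force: [-14.1, 0.5, 12.0]
```

In the tool's units: -0.003 m / 0.8 = -0.0038.

```bash
for i in 1; do python3 shift.py '[[[0,-0.0038,0],[0,0,0]],[[0,0,0],[0,0,0]]]'|sed -n '2,4p'
python3 shift.py '[[[0,0,0],[0,0,0]],[[0,0,0],[0,0,0]],[[0,0,0],[0,0,0]],[[0,0,0],[0,0,0]]]' 0.35 |sed -n '2,5p'
python3 shift.py '[[[0,0,-0.025],[0,0,0]],[[0,0,-0.0375],[0,0,0]],[[0,0,-0.0625],[0,0,0]],[[0,0,-0.05],[0,0,0]],[[0,-0.0625,0],[0,0,0]],[[0,-0.0625,0],[0,0,0]],[[0,-0.0625,0],[0,0,0]],[[0,-0.0625,0],[0,0,0]]]'|sed -n '2,4p';done
cat >> h.py <<'E'
def edge(bars=False):
    for n in('top','side'):
        im=get_image(n); g,rd=masks(n,im)
        cv2.imwrite('last_%s.png'%n,im)
        for z,m in [(.008,m) for m in blobs(g)]:
            P=rect(n,m,z)
            if 420<P[0][0]<760 and abs(P[0][1]+18)<100 and 110<P[1]<260:
                v=cv2.fitLine(cast(n,np.argwhere(m)[:,::-1],z).astype(np.float32),cv2.DIST_L2,0,.01,.01).ravel(); print(n,*P,'fit',round(float(np.degrees(np.arctan2(v[1],v[0]))%180),2))
E
python3 -c "
from h import *
edge(); plan()
a=cv2.imread('last_top.png')[130:240,250:380]; b=cv2.imread('last_side.png')[150:260,270:400]
cv2.imwrite('pics/c1.png',cv2.resize(np.hstack([a,b]),None,fx=3,fy=3,interpolation=2))"
```

```text
position: [0.6866, -0.0182, 0.0569]
orientation: [-0.011, 0.698, 0.716, -0.01]
force: [-7.6, -0.2, 4.3]
position: [0.6895, -0.0181, 0.0573]
orientation: [-0.009, 0.698, 0.716, -0.008]
force: [-0.1, 0.9, 0.2]
width: 0.349
position: [0.4915, -0.0235, 0.2036]
orientation: [-0.008, 0.698, 0.716, -0.007]
force: [1.0, -1.0, 0.3]
top [694.7 -16.5] 220 49 91.4 [696.9 -16.1] fit 91.58
side [695.  -11.7] 228 51 91.5 [697.1 -18.2] fit 91.81
t 12.05 at [485.9 -23.6 203.2] yaw 1.25 j7 0.55 w 0.352 F [-0.2  0.2  0.5] grip 0.0 tilt [-0.0309  0.0029]
```

View pics/c1.png

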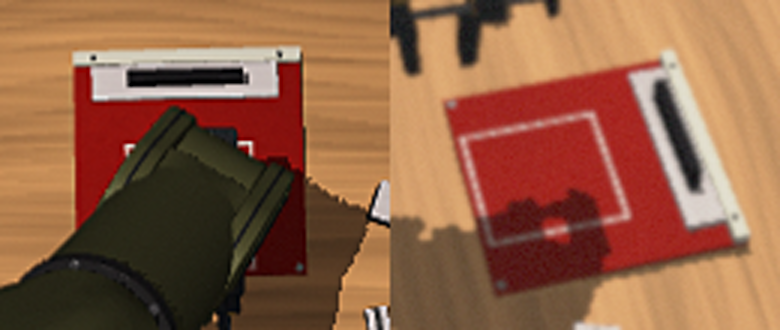

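In the tool's units: -0.031 rad / 4 = -0.0078.

```bash
python3 shift.py '[[[0,0,0],[-0.0078,0.0008,0]],[[0,0,0],[0,0,0]]]'|sed -n '2,3p'
python3 -c "
from h import *
plan((423,213.2,200,104),(423,213.2,25,104),(423,213.2,120,104),(613.5-15*.026,-20.2+15,120,1.5))"
```

```text
position: [0.4932, -0.0234, 0.2032]
orientation: [0.001, 0.698, 0.716, 0.005]
t 12.3 at [493.2 -23.4 203.2] yaw 1.41 j7 0.57 w 0.348 F [ 1.1 -0.8  0.3] grip 0.0 tilt [0.0086 0.005 ]
d tool mm [238.3 -64.4   3.2] rz 1.351 -> yaw -76.0
d tool mm [  0.   0. 175.] rz -0.0 -> yaw -76.0
d tool mm [  0.   0. -95.] rz -0.0 -> yaw -76.0
d tool mm [131.6 257.9  -0. ] rz -1.3526 -> yaw 1.5
```

In the tool's units: 0.0397 m / 0.8 = 0.0496, -0.0107 m / 0.8 = -0.0134, 0.0086 rad / 4 = 0.0022.

```bash
python3 shift.py '[[[0.0496,-0.0134,0],[0.0022,-0.0013,0]],[[0.0496,-0.0134,0],[0,0,0]],[[0.0496,-0.0134,0],[0,0,0]],[[0.0496,-0.0134,0],[0,0,0]],[[0.0496,-0.0134,0],[0,0,0]],[[0.0496,-0.0134,0],[0,0,0]]]' 0.45 40|sed -n '2,3p'
python3 shift.py '[[[0,0,0],[0,0,0.0423]],[[0,0,0],[0,0,0.0423]],[[0,0,0],[0,0,0.0423]],[[0,0,0],[0,0,0.0423]],[[0,0,0],[0,0,0.0423]],[[0,0,0],[0,0,0.0423]],[[0,0,0],[0,0,0.0423]],[[0,0,0],[0,0,0.042]]]'|sed -n '2,3p'
python3 shift.py '[[[0,0,0],[0,0,0]],[[0,0,0],[0,0,0]]]'|sed -n '2,3p'
python3 -c "
from h import *
plan((423,213.2,25,104))"
```

```text
position: [0.423, 0.2151, 0.2027]
orientation: [-0.0, 0.698, 0.716, -0.0]
position: [0.4232, 0.214, 0.2026]
orientation: [-0.0, 0.993, 0.12, -0.0]
position: [0.4227, 0.2136, 0.2023]
orientation: [0.0, 0.992, 0.124, -0.001]
t 14.3 at [422.7 213.6 202.3] yaw -75.77 j7 -0.86 w 0.452 F [-0.8  0.2 -0.1] grip 0.0 tilt [-0.0015 -0.0003]
d tool mm [  0.2   0.5 177.3] rz 0.004 -> yaw -76.0
```

In the tool's units: 0.045 m / 0.8 = 0.0563, 0.04 m / 0.8 = 0.05, 0.004 rad / 4 = 0.001.

```bash
python3 shift.py '[[[0,0.0006,0.0563],[0,0,0.001]],[[0,0,0.0563],[0,0,0]],[[0,0,0.05],[0,0,0]],[[0,0,0.0375],[0,0,0]],[[0,0,0.0125],[0,0,0]],[[0,0,0.0091],[0,0,0]],[[0,0,0],[0,0,0]]]'|sed -n '2,4p'
python3 shift.py '[[[0,0,0],[0,0,0]],[[0,0,0],[0,0,0]],[[0,0,0],[0,0,0]],[[0,0,0],[0,0,0]]]' 0 40|sed -n '2,6p'
python3 shift.py '[[[0,0,-0.0375],[0,0,0]],[[0,0,-0.05],[0,0,0]],[[0,0,-0.05],[0,0,0]],[[0,0,0],[0,0,0]]]'|sed -n '2,6p'
python3 -c "
from h import *
plan((613.1,-5.2,135,1.5))"
```

```text
position: [0.4224, 0.2128, 0.0251]
orientation: [0.0, 0.993, 0.121, -0.001]
force: [0.3, -0.4, 0.1]
position: [0.4223, 0.2129, 0.0253]
orientation: [-0.0, 0.993, 0.12, -0.001]
force: [-0.4, 0.7, 5.6]
width: 0.227
grip_force: 40.0
position: [0.4234, 0.2133, 0.1368]
orientation: [-0.0, 0.993, 0.121, 0.001]
force: [-0.9, -0.5, -1.0]
width: 0.22
grip_force: 40.0
t 16.18 at [423.4 213.3 136.8] yaw -76.16 j7 -1.02 w 0.22 F [-0.9 -0.5 -1. ] grip 40.0 tilt [0.0025 0.0006]
d tool mm [131.9 257.5   1.8] rz -1.3554 -> yaw 1.5
```

In the tool's units: 0.0429 m / 0.8 = 0.0536, 0.022 m / 0.8 = 0.0275.

```bash
python3 shift.py '[[[0.0275,0.0536,0],[0,0,0]],[[0.0275,0.0536,0],[0,0,0]],[[0.0275,0.0536,0],[0,0,0]],[[0.0275,0.0536,0],[0,0,0]],[[0.0275,0.0536,0],[0,0,0]],[[0.0275,0.0536,0],[0,0,0]],[[0,0,0],[0,0,0]]]'|sed -n '2,3p'
python3 shift.py '[[[0,0,0],[0,0,-0.0424]],[[0,0,0],[0,0,-0.0424]],[[0,0,0],[0,0,-0.0424]],[[0,0,0],[0,0,-0.0424]],[[0,0,0],[0,0,-0.0424]],[[0,0,0],[0,0,-0.0424]],[[0,0,0],[0,0,-0.0424]],[[0,0,0],[0,0,-0.0424]]]'|sed -n '2,3p'
python3 shift.py '[[[0,0,0],[0,0,0]],[[0,0,0],[0,0,0]]]'|sed -n '5,6p'
python3 -c "
from h import *
plan((613.1,-5.2,38,1.5)); edge()"
```

```text
position: [0.6134, -0.0105, 0.1336]
orientation: [0.002, 0.993, 0.118, -0.0]
position: [0.6105, -0.0041, 0.1333]
orientation: [-0.002, 0.696, 0.718, -0.001]
width: 0.223
grip_force: 40.0
t 18.3 at [611.3  -5.  134. ] yaw 1.33 j7 0.15 w 0.223 F [-0.6  0.3 -1.8] grip 40.0 tilt [-0.0033  0.0002]
d tool mm [-0.2  1.8 96. ] rz -0.003 -> yaw 1.5
side [634.7  68. ] 164 34 89.9 [638.7  58.6] fit 85.13
side [694.3 -11.8] 228 52 91.6 [696.4 -18.1] fit 91.55
```

In the tool's units: 0.035 m / 0.8 = 0.0438, 0.03 m / 0.8 = 0.0375.

```bash
python3 shift.py '[[[0,0.0023,0.0438],[0,0,0]],[[0,0,0.0375],[0,0,0]],[[0,0,0.025],[0,0,0]],[[0,0,0.0088],[0,0,0]],[[0,0,0.005],[0,0,0]],[[0,0,0],[0,0,0]]]'|sed -n '2,6p'
python3 shift.py '[[[0,0,0],[0,0,0]],[[0,0,0],[0,0,0]],[[0,0,0],[0,0,0]]]' 0.45|sed -n '2,5p'
python3 shift.py '[[[0,0,-0.025],[0,0,0]],[[0,0,-0.0375],[0,0,0]],[[0,0,-0.0625],[0,0,0]],[[0,0,-0.025],[0,0,0]]]'|sed -n '2,4p'
python3 -c "
from h import *
plan((422.2,-205.2,150,-79.2),(422.2,-205.2,25,-79.2))"
```

```text
position: [0.614, -0.0058, 0.0392]
orientation: [-0.0, 0.698, 0.716, -0.001]
force: [-1.3, -0.9, -0.2]
width: 0.222
grip_force: 40.0
position: [0.6138, -0.0057, 0.039]
orientation: [-0.0, 0.698, 0.716, -0.001]
force: [-0.6, -0.1, -0.7]
width: 0.45
position: [0.6154, -0.0059, 0.1629]
orientation: [0.002, 0.698, 0.716, 0.001]
force: [-0.2, 0.2, -1.0]
t 20.02 at [615.4  -5.9 162.9] yaw 1.43 j7 0.14 w 0.454 F [-0.2  0.2 -1. ] grip 0.0 tilt [ 0.0037 -0.0007]
d tool mm [-194.4 -198.1   12.9] rz 1.4073 -> yaw -79.2
d tool mm [  0.   0. 125.] rz -0.0 -> yaw -79.2
```

The rows are not in the units I measure in: shifts go in shares of 0.8 m and turns go in shares of 4 rad. I convert before sending: -0.033 m / 0.8 = -0.0413, -0.0324 m / 0.8 = -0.0405.

```bash
python3 shift.py '[[[-0.0405,-0.0413,0],[0,0,0]],[[-0.0405,-0.0413,0],[0,0,0]],[[-0.0405,-0.0413,0],[0,0,0]],[[-0.0405,-0.0413,0],[0,0,0]],[[-0.0405,-0.0413,0],[0,0,0]],[[-0.0405,-0.0413,0],[0,0,0]],[[0,0,0],[0,0,0]]]' |sed -n '2,3p'
python3 shift.py '[[[0,0,0],[0,0,0.044]],[[0,0,0],[0,0,0.044]],[[0,0,0],[0,0,0.044]],[[0,0,0],[0,0,0.044]],[[0,0,0],[0,0,0.044]],[[0,0,0],[0,0,0.044]],[[0,0,0],[0,0,0.044]],[[0,0,0],[0,0,0.0438]]]'|sed -n '2,3p'
python3 shift.py '[[[0,0,0.025],[0,0,0]],[[0,0,0.025],[0,0,0]],[[0,0,0],[0,0,0]]]'|sed -n '5,6p'
python3 -c "
from h import *
plan((422.2,-205.2,25,-79.2))"
```

```text
position: [0.4179, -0.2083, 0.1604]
orientation: [-0.0, 0.701, 0.713, -0.002]
position: [0.4224, -0.204, 0.1599]
orientation: [0.0, 0.996, 0.093, 0.0]
width: 0.453
grip_force: 0.0
t 22.27 at [ 421.4 -203.9  119. ] yaw -79.07 j7 -0.26 w 0.453 F [ 0.3 -0.   0.2] grip 0.0 tilt [-0.0017  0.0011]
d tool mm [ 0.5  1.4 94. ] rz 0.0022 -> yaw -79.2
```

In the tool's units: 0.035 m / 0.8 = 0.0438, 0.015 m / 0.8 = 0.0188, 0.002 rad / 4 = 0.0005.

```bash
python3 shift.py '[[[0,0.0018,0.0438],[0,0,0.0005]],[[0,0,0.0438],[0,0,0]],[[0,0,0.0188],[0,0,0]],[[0,0,0.0113],[0,0,0]],[[0,0,0],[0,0,0]]]'|sed -n '2,4p'
python3 shift.py '[[[0,0,0],[0,0,0]],[[0,0,0],[0,0,0]],[[0,0,0],[0,0,0]],[[0,0,0],[0,0,0]]]' 0 40|sed -n '2,6p'
python3 shift.py '[[[0,0,-0.0375],[0,0,0]],[[0,0,-0.05],[0,0,0]],[[0,0,-0.05],[0,0,0]],[[0,0,0],[0,0,0]]]'|sed -n '2,6p'
python3 -c "
from h import *
plan((513.1,-7.8,135,1.5))"
```

```text
position: [0.4222, -0.2066, 0.0259]
orientation: [0.0, 0.996, 0.094, -0.001]
force: [-0.2, -0.1, -0.3]
position: [0.4217, -0.2066, 0.0261]
orientation: [0.0, 0.996, 0.093, -0.001]
force: [0.0, 0.6, 6.9]
width: 0.221
grip_force: 40.0
position: [0.4226, -0.2072, 0.1376]
orientation: [0.002, 0.996, 0.094, 0.0]
force: [1.0, -0.1, -0.8]
width: 0.221
grip_force: 40.0
t 23.9 at [ 422.6 -207.2  137.6] yaw -79.25 j7 -0.19 w 0.221 F [ 1.  -0.1 -0.8] grip 40.0 tilt [ 0.0011 -0.0031]
d tool mm [ 126.1 -179.1    2.6] rz -1.4093 -> yaw 1.5
```

In the tool's units: -0.0358 m / 0.8 = -0.0448, 0.0252 m / 0.8 = 0.0315.

```bash
python3 shift.py '[[[0.0315,-0.0448,0],[0,0,0]],[[0.0315,-0.0448,0],[0,0,0]],[[0.0315,-0.0448,0],[0,0,0]],[[0.0315,-0.0448,0],[0,0,0]],[[0.0315,-0.0448,0],[0,0,0]],[[0,0,0],[0,0,0]]]'|sed -n '2,3p'
python3 shift.py '[[[0,0,0],[0,0,-0.0441]],[[0,0,0],[0,0,-0.0441]],[[0,0,0],[0,0,-0.0441]],[[0,0,0],[0,0,-0.0441]],[[0,0,0],[0,0,-0.0441]],[[0,0,0],[0,0,-0.0441]],[[0,0,0],[0,0,-0.0441]],[[0,0,0],[0,0,-0.0441]]]'|sed -n '2,3p'
python3 shift.py '[[[0,0,0.025],[0,0,0]],[[0,0,0.025],[0,0,0]],[[0,0,0],[0,0,0]]]'|sed -n '5,6p'
python3 -c "
from h import *
plan((513.1,-7.8,39,1.5)); edge()"
```

```text
position: [0.5126, -0.0027, 0.1334]
orientation: [-0.001, 0.995, 0.097, -0.002]
position: [0.511, -0.0086, 0.1344]
orientation: [-0.001, 0.696, 0.718, -0.002]
width: 0.225
grip_force: 40.0
t 26.02 at [510.2  -8.5  93.7] yaw 1.39 j7 0.31 w 0.225 F [-1.  -0.1 -0.4] grip 40.0 tilt [-0.0066 -0.0002]
d tool mm [ 0.6  2.9 54.7] rz -0.002 -> yaw 1.5
top [694.7 -16.5] 220 49 91.4 [696.9 -16. ] fit 91.61
side [695.1 -11.7] 228 51 91.6 [697.2 -18.1] fit 91.76
side [517.3  33.2] 150 29 90.1 [518.7  25.9] fit 87.62
side [617.7 -11.5] 134 25 91.7 [618.8 -11.8] fit 91.4
```

In the tool's units: 0.03 m / 0.8 = 0.0375, 0.014 m / 0.8 = 0.0175.

```bash
python3 shift.py '[[[0.0006,0.0036,0.0375],[0,0,0]],[[0,0,0.0175],[0,0,0]],[[0,0,0.0088],[0,0,0]],[[0,0,0.0044],[0,0,0]],[[0,0,0],[0,0,0]]]'|sed -n '2,6p'
python3 shift.py '[[[0,0,0],[0,0,0]],[[0,0,0],[0,0,0]],[[0,0,0],[0,0,0]]]' 0.45|sed -n '2,5p'
python3 shift.py '[[[0,0,-0.025],[0,0,0]],[[0,0,-0.0375],[0,0,0]],[[0,0,-0.0625],[0,0,0]],[[0,0,-0.025],[0,0,0]],[[0,0,0],[0,0,0]]]'|sed -n '2,4p'
python3 -c "
from h import *
plan((415,305.5,150,-75.6),(415,305.5,25,-75.6))"
```

```text
position: [0.5148, -0.0068, 0.0409]
orientation: [-0.001, 0.698, 0.716, -0.001]
force: [-0.0, -0.1, -0.4]
width: 0.229
grip_force: 40.0
position: [0.5148, -0.0068, 0.0409]
orientation: [-0.001, 0.698, 0.716, -0.001]
force: [-0.4, 0.2, -0.7]
width: 0.452
position: [0.5158, -0.0067, 0.162]
orientation: [0.0, 0.698, 0.716, 0.0]
force: [0.5, 0.4, -0.1]
t 27.75 at [515.8  -6.7 162. ] yaw 1.5 j7 0.29 w 0.451 F [ 0.5  0.4 -0.1] grip 0.0 tilt [ 0.0006 -0.0003]
d tool mm [314.8 -92.6  12. ] rz 1.3456 -> yaw -75.6
d tool mm [  0.   0. 125.] rz -0.0 -> yaw -75.6
```

In the tool's units: 0.045 m / 0.8 = 0.0563, -0.0132 m / 0.8 = -0.0165.

```bash
python3 shift.py '[[[0.0563,-0.0165,0],[0,0,0]],[[0.0563,-0.0165,0],[0,0,0]],[[0.0563,-0.0165,0],[0,0,0]],[[0.0563,-0.0165,0],[0,0,0]],[[0.0563,-0.0165,0],[0,0,0]],[[0.0563,-0.0165,0],[0,0,0]],[[0.0563,-0.0165,0],[0,0,0]],[[0,0,0],[0,0,0]]]' |sed -n '2,3p'
python3 shift.py '[[[0,0,0],[0,0,0.0421]],[[0,0,0],[0,0,0.0421]],[[0,0,0],[0,0,0.0421]],[[0,0,0],[0,0,0.0421]],[[0,0,0],[0,0,0.0421]],[[0,0,0],[0,0,0.0421]],[[0,0,0],[0,0,0.0421]],[[0,0,0],[0,0,0.0421]]]'|sed -n '2,3p'
python3 shift.py '[[[0,0,0.0375],[0,0,0]],[[0,0,0.0375],[0,0,0]],[[0,0,0],[0,0,0]]]'|sed -n '5,6p'
python3 -c "
from h import *
plan((415,305.5,26,-75.6)); edge()
a=cv2.imread('last_top.png')[130:240,250:380]; b=cv2.imread('last_side.png')[150:260,270:400]
cv2.imwrite('pics/c2.png',cv2.resize(np.hstack([a,b]),None,fx=3,fy=3,interpolation=2))"
```

```text
position: [0.4117, 0.31, 0.159]
orientation: [-0.002, 0.695, 0.719, -0.002]
position: [0.4144, 0.3041, 0.1598]
orientation: [0.001, 0.993, 0.122, -0.002]
width: 0.451
grip_force: 0.0
t 30.12 at [413.  303.8  98.8] yaw -75.71 j7 -1.08 w 0.451 F [ 0.9  0.3 -0.4] grip 0.0 tilt [-0.0074 -0.0032]
d tool mm [ 2.3 -1.2 72.8] rz -0.002 -> yaw -75.6
top [694.7 -16.5] 220 49 91.4 [697.  -16.2] fit 91.59
top [567.2 -20.9] 125 122 0.3 [562.6 -20. ] fit 178.29
side [694.9 -12.1] 227 51 91.6 [696.9 -18.9] fit 91.81
side [617.7 -11.5] 134 25 91.7 [618.4 -12.6] fit 91.2
side [517.5 -12.7] 138 29 91.2 [515.9 -14.7] fit 90.23
```

View pics/c2.png

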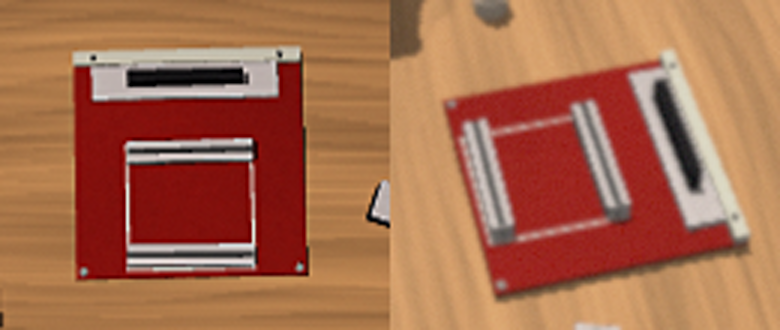

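In the tool's units: 0.03 m / 0.8 = 0.0375, 0.025 m / 0.8 = 0.0313.

```bash
python3 shift.py '[[[0.0029,-0.0015,0.0375],[0,0,0]],[[0,0,0.0313],[0,0,0]],[[0,0,0.0125],[0,0,0]],[[0,0,0.0098],[0,0,0]],[[0,0,0],[0,0,0]]]'|sed -n '2,4p'
python3 shift.py '[[[0,0,0],[0,0,0]],[[0,0,0],[0,0,0]],[[0,0,0],[0,0,0]],[[0,0,0],[0,0,0]]]' 0 40|sed -n '2,6p'
python3 shift.py '[[[0,0,-0.0375],[0,0,0]],[[0,0,-0.05],[0,0,0]],[[0,0,-0.05],[0,0,0]],[[0,0,0],[0,0,0]]]'|sed -n '2,6p'
python3 -c "
from h import *
plan((562.2,28.5,135,-88.5))"
```

```text
position: [0.4162, 0.3073, 0.0282]
orientation: [0.0, 0.992, 0.125, -0.001]
force: [1.2, -0.5, -0.4]
position: [0.4162, 0.3075, 0.0285]
orientation: [-0.0, 0.992, 0.125, -0.001]
force: [-0.2, -0.2, 4.8]
width: 0.219
grip_force: 40.0
position: [0.4175, 0.3082, 0.1401]
orientation: [-0.001, 0.992, 0.125, 0.001]
force: [0.1, -0.2, -1.4]
width: 0.224
grip_force: 40.0
t 31.85 at [417.5 308.2 140.1] yaw -75.58 j7 -1.23 w 0.224 F [ 0.1 -0.2 -1.4] grip 40.0 tilt [0.0013 0.0021]
d tool mm [ 70.5 307.    5.1] rz 0.2254 -> yaw -88.5
```

In the tool's units: 0.0439 m / 0.8 = 0.0549, 0.0101 m / 0.8 = 0.0126.

```bash
python3 shift.py '[[[0.0126,0.0549,0],[0,0,0]],[[0.0126,0.0549,0],[0,0,0]],[[0.0126,0.0549,0],[0,0,0]],[[0.0126,0.0549,0],[0,0,0]],[[0.0126,0.0549,0],[0,0,0]],[[0.0126,0.0549,0],[0,0,0]],[[0.0126,0.0549,0],[0,0,0]],[[0,0,0],[0,0,0]]]'|sed -n '2,3p'
python3 shift.py '[[[0,0,0],[0,0,0.0282]],[[0,0,0],[0,0,0.0282]],[[0,0,0.025],[0,0,0]],[[0,0,0.025],[0,0,0]],[[0,0,0],[0,0,0]],[[0,0,0],[0,0,0]]]'|sed -n '5,6p'
python3 -c "
from h import *
plan((562.2,28.5,61,-88.5)); edge()"
```

```text
position: [0.5621, 0.0226, 0.1369]
orientation: [0.002, 0.993, 0.122, -0.001]
width: 0.223
grip_force: 40.0
t 33.6 at [560.8  27.8  97.7] yaw -88.5 j7 -0.91 w 0.223 F [ 0.3  0.3 -1.3] grip 40.0 tilt [-0.0032  0.    ]
d tool mm [ 1.4 -0.6 36.7] rz 0.0001 -> yaw -88.5
top [695.4 -41.1] 170 48 90.3 [699.6 -49.7] fit 88.18
top [540.8 -21.1] 121 73 90.2 [519.9 -20.9] fit 92.9
side [694.8 -11.7] 228 52 91.5 [697.1 -18.4] fit 91.72
side [617.9 -12.1] 134 25 92.0 [618.8 -14.5] fit 91.37
side [515.4 -12.6] 138 26 90.2 [515.3 -17.7] fit 90.55
```

In the tool's units: 0.02 m / 0.8 = 0.025, 0.01 m / 0.8 = 0.0125.

```bash
python3 shift.py '[[[0.0018,-0.0008,0.025],[0,0,0]],[[0,0,0.0125],[0,0,0]],[[0,0,0.0056],[0,0,0]],[[0,0,0.0025],[0,0,0]],[[0,0,0],[0,0,0]]]'|sed -n '2,6p'
python3 shift.py '[[[0,0,0],[0,0,0]],[[0,0,0],[0,0,0]],[[0,0,0],[0,0,0]]]' 0.45|sed -n '2,5p'
python3 shift.py '[[[0,0,-0.025],[0,0,0]],[[0,0,-0.0375],[0,0,0]],[[0,0,-0.0625],[0,0,0]],[[0,0,0],[0,0,0]]]'|sed -n '2,4p'
python3 -c "
from h import *
plan((409,388,150,-70),(409,388,26,-70))"
```

```text
position: [0.5624, 0.0279, 0.0612]
orientation: [0.0, 1.0, 0.013, -0.001]
force: [0.1, -0.0, -0.4]
width: 0.221
grip_force: 40.0
position: [0.5624, 0.028, 0.0614]
orientation: [0.0, 1.0, 0.013, -0.001]
force: [-0.4, 0.6, -0.6]
width: 0.447
position: [0.5648, 0.0275, 0.1645]
orientation: [0.0, 1.0, 0.013, 0.002]
force: [-0.9, -0.3, -0.0]
t 35.2 at [564.8  27.5 164.5] yaw -88.54 j7 -0.98 w 0.454 F [-0.9 -0.3 -0. ] grip 0.0 tilt [ 0.0042 -0.0008]
d tool mm [-146.5 -364.4   14.5] rz -0.3235 -> yaw -70.0
d tool mm [  0.   0. 124.] rz -0.0 -> yaw -70.0
```

In the tool's units: -0.0455 m / 0.8 = -0.0569, -0.0183 m / 0.8 = -0.0229.

```bash
python3 shift.py '[[[-0.0229,-0.0569,0],[0,0,0]],[[-0.0229,-0.0569,0],[0,0,0]],[[-0.0229,-0.0569,0],[0,0,0]],[[-0.0229,-0.0569,0],[0,0,0]],[[-0.0229,-0.0569,0],[0,0,0]],[[-0.0229,-0.0569,0],[0,0,0]],[[-0.0229,-0.0569,0],[0,0,0]],[[-0.0229,-0.0569,0],[0,0,0]]]' |sed -n '2,3p'
python3 shift.py '[[[0,0,0],[0,0,-0.0405]],[[0,0,0],[0,0,-0.0405]],[[0,0,0.0375],[0,0,0]],[[0,0,0.0375],[0,0,0]],[[0,0,0],[0,0,0]],[[0,0,0],[0,0,0]]]'|sed -n '5,6p'
python3 -c "
from h import *
plan((409,388,26,-70)); edge()"
```

```text
position: [0.4055, 0.3894, 0.1606]
orientation: [0.001, 1.0, 0.013, -0.002]
width: 0.447
grip_force: 0.0
t 36.95 at [407.  388.  101.9] yaw -70.0 j7 -1.29 w 0.447 F [0.  0.1 0.6] grip 0.0 tilt [-0.0023 -0.0004]
d tool mm [ 1.9  0.7 75.9] rz -0.0 -> yaw -70.0
top [691.9 -13.5] 226 55 91.5 [694.2  -0.7] fit 94.53
top [567.2 -20.9] 125 122 0.3 [564.  -10.9] fit 4.32
side [692.  -9.] 234 56 91.6 [694.4  -3.7] fit 94.47
side [566.4  -3.1] 155 127 91.4 [564.9  10.4] fit 55.74
```

```bash
python3 -c "
from h import *
a=cv2.imread('last_top.png')[130:240,230:380]; b=cv2.imread('last_side.png')[150:260,270:400]
cv2.imwrite('pics/c3.png',cv2.resize(np.hstack([a,b]),None,fx=2.8,fy=2.8,interpolation=2))
for n in('top','side'):
    im=cv2.imread('last_%s.png'%n); h=cv2.cvtColor(im,cv2.COLOR_BGR2HSV)
    for b in blobs(h[...,2]<75,40,600):
        P=rect(n,b,.046)
        if 600<P[0][0]<760 and abs(P[0][1])<150: print(n,b.sum(),*P)"
```

```text
top 217 [676.1   6.6] 111 15 90.2 [676.4   8.6]
side 172 [675.   -4.7] 123 14 92.0 [675.1  -5.4]
```

View pics/c3.png

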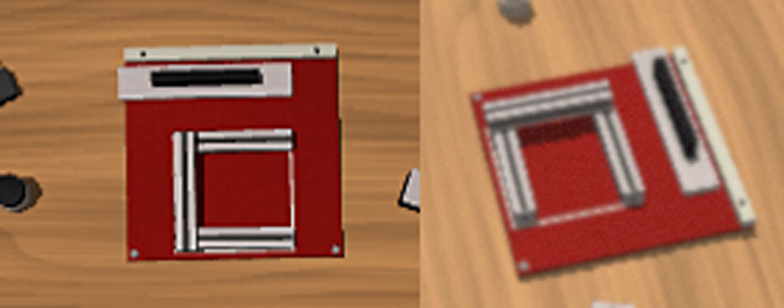

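In the tool's units: -0.03 m / 0.8 = -0.0375.

```bash
python3 shift.py '[[[0,0,-0.0375],[0,0,0]],[[0,0,-0.0375],[0,0,0]],[[0,0,0],[0,0,0]]]' 0.35|sed -n '2,4p'; python3 -c "
from h import *
plan((677,6.5,150,1),(677,6.5,48,1))"
```

```text
position: [0.4083, 0.3891, 0.1643]
orientation: [-0.002, 0.985, 0.174, 0.001]
force: [1.0, 1.1, 0.1]
t 37.42 at [408.3 389.1 164.3] yaw -69.98 j7 -1.35 w 0.354 F [1.  1.1 0.1] grip 0.0 tilt [0.0017 0.0034]
d tool mm [121.4 451.4  14.3] rz -1.2388 -> yaw 1.0
d tool mm [  0.   0. 102.] rz 0.0 -> yaw 1.0
```

In the tool's units: 0.0564 m / 0.8 = 0.0705, 0.0152 m / 0.8 = 0.019.

```bash
python3 shift.py '[[[0.019,0.0705,0],[0,0,0]],[[0.019,0.0705,0],[0,0,0]],[[0.019,0.0705,0],[0,0,0]],[[0.019,0.0705,0],[0,0,0]],[[0.019,0.0705,0],[0,0,0]],[[0.019,0.0705,0],[0,0,0]],[[0.019,0.0705,0],[0,0,0]],[[0.019,0.0705,0],[0,0,0]]]' |sed -n '2,3p'
python3 shift.py '[[[0,0,0],[0,0,-0.0387]],[[0,0,0],[0,0,-0.0387]],[[0,0,0],[0,0,-0.0387]],[[0,0,0],[0,0,-0.0387]],[[0,0,0],[0,0,-0.0387]],[[0,0,0],[0,0,-0.0387]],[[0,0,0],[0,0,-0.0387]],[[0,0,0],[0,0,-0.0387]]]'|sed -n '2,3p'
python3 shift.py '[[[0,0,0.025],[0,0,0]],[[0,0,0.025],[0,0,0]],[[0,0,0],[0,0,0]],[[0,0,0],[0,0,0]]]'|sed -n '5,6p'
python3 -c "
from h import *
plan((677,6.5,48,1))"
```

```text
position: [0.6761, 0.0045, 0.1602]
orientation: [-0.001, 0.985, 0.174, -0.002]
position: [0.6751, 0.006, 0.1602]
orientation: [-0.001, 0.699, 0.715, -0.001]
width: 0.352
grip_force: 0.0
t 39.92 at [675.4   5.8 120.5] yaw 0.98 j7 0.14 w 0.352 F [0.  0.2 0.8] grip 0.0 tilt [-0.0032 -0.0006]
d tool mm [ 0.7  1.6 72.5] rz -0.0003 -> yaw 1.0
```

In the tool's units: 0.03 m / 0.8 = 0.0375, 0.025 m / 0.8 = 0.0313.

```bash
python3 shift.py '[[[0.0009,0.002,0.0375],[0,0,0]],[[0,0,0.0313],[0,0,0]],[[0,0,0.0125],[0,0,0]],[[0,0,0.0069],[0,0,0]],[[0,0,0.0025],[0,0,0]],[[0,0,0],[0,0,0]]]'|sed -n '2,6p'
python3 shift.py '[[[0,0,0],[0,0,0]],[[0,0,0],[0,0,0]],[[0,0,0],[0,0,0]],[[0,0,0],[0,0,0]]]' 0 40|sed -n '2,6p'
python3 shift.py '[[[0,0,-0.005],[0,0,0]],[[0,0,-0.005],[0,0,0]],[[0,0,0],[0,0,0]]]'|sed -n '2,6p'
python3 -c "
from h import *
plan((679,-18.2,54,1.5)); edge()"
```

```text
position: [0.6773, 0.0065, 0.0491]
orientation: [-0.0, 0.701, 0.713, -0.001]
force: [-0.5, 0.7, -0.9]
width: 0.347
grip_force: 0.0
position: [0.6775, 0.0065, 0.0489]
orientation: [-0.0, 0.701, 0.713, -0.001]
force: [1.2, -0.7, 1.9]
width: 0.131
grip_force: 40.0
position: [0.6767, 0.0065, 0.0565]
orientation: [-0.001, 0.701, 0.713, -0.001]
force: [-0.4, 0.2, -1.7]
width: 0.132
grip_force: 40.0
t 41.55 at [676.7   6.5  56.5] yaw 1.02 j7 0.15 w 0.132 F [-0.4  0.2 -1.7] grip 40.0 tilt [-0.003  -0.0003]
d tool mm [-24.7   1.9   2.5] rz -0.0085 -> yaw 1.5
side [566.4  -3.5] 156 128 90.9 [560.8   8.3] fit 92.65
side [692.4 -40.5] 171 58 92.1 [697.9 -44.2] fit 97.79
```

In the tool's units: -0.0083 m / 0.8 = -0.0104, -0.0082 m / 0.8 = -0.0103, -0.0085 rad / 4 = -0.0021.

```bash
python3 shift.py '[[[-0.0103,0.0008,0],[0,0,-0.0021]],[[-0.0103,0.0008,0],[0,0,0]],[[-0.0104,0.0008,0],[0,0,0]],[[0,0,0.005],[0,0,0]],[[0,0,0.0031],[0,0,0]],[[0,0,0.0013],[0,0,0]],[[0,0,0],[0,0,0]]]'|sed -n '2,6p'
python3 shift.py '[[[0,0.0038,0],[0,0,0]],[[0,0,0],[0,0,0]]]'|sed -n '2p;4p'
python3 shift.py '[[[0,0.0025,0],[0,0,0]],[[0,0,0],[0,0,0]]]'|sed -n '2p;4p'
python3 shift.py '[[[0,0.0025,0],[0,0,0]],[[0,0,0],[0,0,0]]]'|sed -n '2p;4p'
```

```text
position: [0.6791, -0.0176, 0.0489]
orientation: [-0.001, 0.698, 0.717, -0.001]
force: [-0.6, 1.3, -0.9]
width: 0.13
grip_force: 40.0
position: [0.683, -0.0179, 0.0489]
force: [1.4, 0.3, -1.8]
position: [0.6844, -0.018, 0.0489]
force: [-1.5, 0.4, 0.3]
position: [0.6855, -0.0181, 0.049]
force: [-4.0, -0.7, 4.0]
```

In the tool's units: 0.0015 m / 0.8 = 0.0019.

```bash
python3 shift.py '[[[0,0.0019,0],[0,0,0]],[[0,0,0],[0,0,0]]]'|sed -n '2p;4p'
python3 shift.py '[[[0,0.0019,0],[0,0,0]],[[0,0,0],[0,0,0]]]'|sed -n '2p;4p'
python3 shift.py '[[[0,0.0019,0],[0,0,0]],[[0,0,0],[0,0,0]]]'|sed -n '2p;4p'
python3 shift.py '[[[0,0.0019,0],[0,0,0]],[[0,0,0],[0,0,0]]]'|sed -n '2p;4p'
```

```text
position: [0.6856, -0.018, 0.0489]
force: [-8.5, 0.7, 7.4]
position: [0.6857, -0.0181, 0.049]
force: [-10.8, 0.6, 10.2]
position: [0.6859, -0.018, 0.049]
force: [-13.5, 1.2, 12.8]
position: [0.686, -0.018, 0.0491]
force: [-17.2, 0.2, 17.4]
```

Seated on the rail (685.6, as before). Release and retreat upward, back over bar C.

In the tool's units: -0.0045 m / 0.8 = -0.0056.

```bash
python3 shift.py '[[[0,-0.0056,0],[0,0,0]],[[0,0,0],[0,0,0]]]'|sed -n '2p;4p'
python3 shift.py '[[[0,0,0],[0,0,0]],[[0,0,0],[0,0,0]],[[0,0,0],[0,0,0]],[[0,0,0],[0,0,0]]]' 0.35 |sed -n '2,5p'
python3 shift.py '[[[0,0,-0.025],[0,0,0]],[[0,0,-0.0375],[0,0,0]],[[0,0,-0.05],[0,0,0]],[[0,0,-0.0375],[0,0,0]],[[0,0,0],[0,0,0]],[[0,0,0],[0,0,0]]]'|sed -n '2,4p'
python3 -c "
from h import *
plan((409,388,160,-70),(409,388,26,-70))"
```

```text
position: [0.6856, -0.0181, 0.049]
force: [-7.3, -0.4, 6.7]
position: [0.6881, -0.0179, 0.0489]
orientation: [-0.001, 0.698, 0.716, -0.001]
force: [-0.2, 0.2, -0.6]
width: 0.351
position: [0.6876, -0.0177, 0.1688]
orientation: [-0.001, 0.698, 0.716, -0.001]
force: [-0.6, 0.5, 0.7]
t 45.77 at [687.6 -17.7 168.8] yaw 1.51 j7 0.16 w 0.351 F [-0.6  0.5  0.7] grip 0.0 tilt [-0.0032 -0.0001]
d tool mm [ 412.9 -267.9    8.8] rz 1.248 -> yaw -70.0
d tool mm [  0.   0. 134.] rz -0.0 -> yaw -70.0
```

In the tool's units: 0.0516 m / 0.8 = 0.0645, -0.0335 m / 0.8 = -0.0419.

```bash
python3 shift.py '[[[0.0645,-0.0419,0],[0,0,0]],[[0.0645,-0.0419,0],[0,0,0]],[[0.0645,-0.0419,0],[0,0,0]],[[0.0645,-0.0419,0],[0,0,0]],[[0.0645,-0.0419,0],[0,0,0]],[[0.0645,-0.0419,0],[0,0,0]],[[0.0645,-0.0419,0],[0,0,0]],[[0.0645,-0.0419,0],[0,0,0]]]' 0.45|sed -n '2,3p'
python3 shift.py '[[[0,0,0],[0,0,0.039]],[[0,0,0],[0,0,0.039]],[[0,0,0],[0,0,0.039]],[[0,0,0],[0,0,0.039]],[[0,0,0],[0,0,0.039]],[[0,0,0],[0,0,0.039]],[[0,0,0],[0,0,0.039]],[[0,0,0],[0,0,0.039]]]'|sed -n '2,3p'
python3 shift.py '[[[0,0,0.0438],[0,0,0]],[[0,0,0.0438],[0,0,0]],[[0,0,0],[0,0,0]],[[0,0,0],[0,0,0]]]'|sed -n '5,6p'
python3 -c "
from h import *
plan((409,388,26,-70)); edge()"
```

```text
position: [0.4074, 0.3887, 0.1684]
orientation: [-0.001, 0.698, 0.716, -0.002]
position: [0.4085, 0.3872, 0.1683]
orientation: [0.001, 0.985, 0.171, -0.002]
width: 0.449
grip_force: 0.0
t 48.27 at [409.5 387.5  99.9] yaw -70.02 j7 -1.26 w 0.449 F [ 0.6 -0.2  0.1] grip 0.0 tilt [-0.0023 -0.0007]
d tool mm [-0.3 -0.6 73.9] rz -0.0004 -> yaw -70.0
top [694.9 -16.6] 220 49 91.6 [697.1 -16.6] fit 91.66
top [567.2 -20.9] 125 122 0.3 [563.8 -10.7] fit 3.55
side [695.  -12.1] 227 51 91.6 [697. -19.] fit 91.73
side [566.4  -3.1] 155 127 91.4 [564.4  10.5] fit 60.2
```

Straightedge flush again (identical signature). Pick C; goes to layer 2 right side (564.8, -71.5).

In the tool's units: 0.03 m / 0.8 = 0.0375, 0.028 m / 0.8 = 0.035.

```bash
python3 shift.py '[[[-0.0004,-0.0008,0.0375],[0,0,0]],[[0,0,0.035],[0,0,0]],[[0,0,0.0125],[0,0,0]],[[0,0,0.0075],[0,0,0]],[[0,0,0],[0,0,0]]]'|sed -n '2,4p'
python3 shift.py '[[[0,0,0],[0,0,0]],[[0,0,0],[0,0,0]],[[0,0,0],[0,0,0]],[[0,0,0],[0,0,0]]]' 0 40|sed -n '2,6p'
python3 shift.py '[[[0,0,-0.0375],[0,0,0]],[[0,0,-0.05],[0,0,0]],[[0,0,-0.0563],[0,0,0]],[[0,0,0],[0,0,0]]]'|sed -n '2,6p'
python3 -c "
from h import *
plan((564.8,-71.5,140,-88.5))"
```

```text
position: [0.4088, 0.3884, 0.0261]
orientation: [-0.0, 0.985, 0.174, -0.001]
force: [-0.4, 0.7, 0.2]
position: [0.4087, 0.3883, 0.026]
orientation: [-0.0, 0.985, 0.174, -0.001]
force: [-0.4, -0.8, 5.4]
width: 0.227
grip_force: 40.0
position: [0.4103, 0.3891, 0.1432]
orientation: [-0.001, 0.985, 0.174, 0.001]
force: [-1.3, -0.0, -0.7]
width: 0.224
grip_force: 40.0
t 50.0 at [410.3 389.1 143.2] yaw -69.99 j7 -1.31 w 0.224 F [-1.3 -0.  -0.7] grip 40.0 tilt [0.0019 0.003 ]
d tool mm [-12.4 485.6   3.2] rz 0.323 -> yaw -88.5
```

In the tool's units: 0.054 m / 0.8 = 0.0675, -0.0014 m / 0.8 = -0.0018.

```bash
python3 shift.py '[[[-0.0018,0.0675,0],[0,0,0]],[[-0.0018,0.0675,0],[0,0,0]],[[-0.0018,0.0675,0],[0,0,0]],[[-0.0018,0.0675,0],[0,0,0]],[[-0.0018,0.0675,0],[0,0,0]],[[-0.0018,0.0675,0],[0,0,0]],[[-0.0018,0.0675,0],[0,0,0]],[[-0.0018,0.0675,0],[0,0,0]]]'|sed -n '2,3p'
python3 shift.py '[[[-0.0015,0.067,0],[0,0,0]],[[0,0,0],[0,0,0.0404]],[[0,0,0],[0,0,0.0404]],[[0,0,0.025],[0,0,0]],[[0,0,0.025],[0,0,0]],[[0,0,0],[0,0,0]],[[0,0,0],[0,0,0]]]'|sed -n '5,6p'
python3 -c "
from h import *
plan((564.8,-71.5,59.5,-88.5))"
```

```text
position: [0.5456, -0.0229, 0.139]
orientation: [-0.001, 0.985, 0.174, -0.002]
width: 0.221
grip_force: 40.0
t 51.88 at [562.9 -72.5 100.1] yaw -88.52 j7 -0.76 w 0.221 F [-0.1 -0.2 -0.7] grip 40.0 tilt [-0.0032 -0.0003]
d tool mm [ 1.9 -0.9 40.6] rz -0.0004 -> yaw -88.5
```

In the tool's units: 0.022 m / 0.8 = 0.0275, 0.012 m / 0.8 = 0.015.

```bash
python3 shift.py '[[[0.0024,-0.0011,0.0275],[0,0,0]],[[0,0,0.015],[0,0,0]],[[0,0,0.0056],[0,0,0]],[[0,0,0.0025],[0,0,0]],[[0,0,0],[0,0,0]]]'|sed -n '2,6p'
python3 shift.py '[[[0,0,0],[0,0,0]],[[0,0,0],[0,0,0]],[[0,0,0],[0,0,0]]]' 0.45|sed -n '2,5p'
python3 shift.py '[[[0,0,-0.025],[0,0,0]],[[0,0,-0.0375],[0,0,0]],[[0,0,-0.0625],[0,0,0]],[[0,0,0],[0,0,0]]]'|sed -n '2,4p'
python3 -c "
from h import *
plan((414,-297,160,-81.9),(414,-297,26,-81.9)); edge()"
```

```text
position: [0.565, -0.0716, 0.0601]
orientation: [0.0, 1.0, 0.013, -0.001]
force: [0.0, -0.5, -0.6]
width: 0.22
grip_force: 40.0
position: [0.5649, -0.0715, 0.0599]
orientation: [0.0, 1.0, 0.013, -0.001]
force: [-0.3, -0.7, -0.4]
width: 0.447
position: [0.5672, -0.0724, 0.163]
orientation: [0.001, 1.0, 0.013, 0.002]
force: [0.4, -0.5, -0.5]
t 53.38 at [567.2 -72.4 163. ] yaw -88.52 j7 -0.82 w 0.45 F [ 0.4 -0.5 -0.5] grip 0.0 tilt [ 0.004 -0.002]
d tool mm [-158.9  220.6    3. ] rz -0.1155 -> yaw -81.9
d tool mm [  0.   0. 134.] rz -0.0 -> yaw -81.9
top [693.8  24.4] 138 49 91.9 [698.   32.1] fit 96.84
side [695.1 -11.8] 228 51 91.7 [697.  -18.6] fit 91.77
side [567.9  -3.3] 155 132 91.7 [554.6 -16.9] fit 126.37
```

In the tool's units: 0.0367 m / 0.8 = 0.0459, -0.0265 m / 0.8 = -0.0331, -0.1155 rad / 4 = -0.0289.

```bash
python3 shift.py '[[[-0.0331,0.0459,0],[0,0,0]],[[-0.0331,0.0459,0],[0,0,0]],[[-0.0331,0.0459,0],[0,0,0]],[[-0.0331,0.0459,0],[0,0,0]],[[-0.0331,0.0459,0],[0,0,0]],[[-0.0331,0.0459,0],[0,0,0]],[[0,0,0],[0,0,-0.0289]],[[0,0,0],[0,0,0]]]'|sed -n '2,3p'
python3 shift.py '[[[0,0,0.0438],[0,0,0]],[[0,0,0.0438],[0,0,0]],[[0,0,0],[0,0,0]],[[0,0,0],[0,0,0]]]'|sed -n '5,6p'
python3 -c "
from h import *
plan((414,-297,26,-81.9))
a=get_image('top')[130:240,250:380]; b=get_image('side')[150:260,270:400]
cv2.imwrite('pics/c4.png',cv2.resize(np.hstack([a,b]),None,fx=3,fy=3,interpolation=2))"
```

```text
position: [0.4111, -0.2954, 0.1591]
orientation: [-0.001, 0.998, 0.07, -0.002]
width: 0.45
grip_force: 0.0
t 54.98 at [ 412.  -295.5   90.6] yaw -81.9 j7 -0.19 w 0.45 F [-0.  -1.3  0.7] grip 0.0 tilt [-0.0027 -0.0003]
d tool mm [ 1.8  1.8 64.6] rz -0.0 -> yaw -81.9
```

View pics/c4.png

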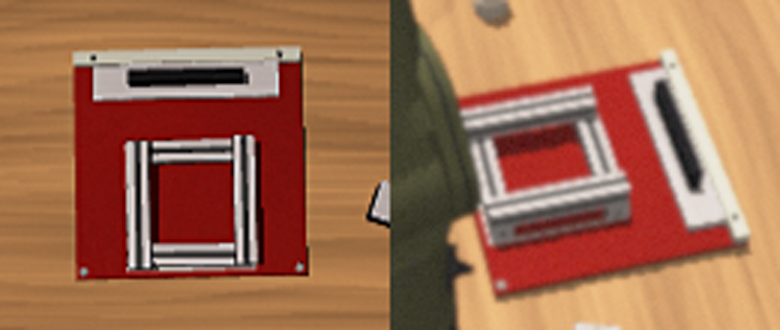

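In the tool's units: 0.03 m / 0.8 = 0.0375, 0.02 m / 0.8 = 0.025.

```bash
python3 shift.py '[[[0.0023,0.0023,0.0375],[0,0,0]],[[0,0,0.025],[0,0,0]],[[0,0,0.0125],[0,0,0]],[[0,0,0.0058],[0,0,0]],[[0,0,0],[0,0,0]]]'|sed -n '2,4p'
python3 shift.py '[[[0,0,0],[0,0,0]],[[0,0,0],[0,0,0]],[[0,0,0],[0,0,0]],[[0,0,0],[0,0,0]]]' 0 40|sed -n '2,6p'
python3 shift.py '[[[0,0,-0.0375],[0,0,0]],[[0,0,-0.05],[0,0,0]],[[0,0,-0.0688],[0,0,0]],[[0,0,0],[0,0,0]]]'|sed -n '2,6p'
python3 -c "
from h import *
plan((613.5,-20.2,150,1.5))"
```

```text
position: [0.4138, -0.2974, 0.026]
orientation: [0.0, 0.997, 0.071, -0.001]
force: [-0.8, -0.6, -0.6]
position: [0.4137, -0.2973, 0.026]
orientation: [0.0, 0.997, 0.071, -0.001]
force: [-0.2, 0.5, 5.2]
width: 0.222
grip_force: 40.0
position: [0.4153, -0.2986, 0.1535]
orientation: [0.002, 0.997, 0.071, 0.001]
force: [0.3, -0.7, -0.6]
width: 0.224
grip_force: 40.0
t 56.7 at [ 415.3 -298.6  153.5] yaw -81.88 j7 -0.23 w 0.224 F [ 0.3 -0.7 -0.6] grip 40.0 tilt [ 0.0022 -0.0047]
d tool mm [ 235.5 -247.6    3.5] rz -1.4553 -> yaw 1.5
```

In the tool's units: -0.0354 m / 0.8 = -0.0443, 0.0336 m / 0.8 = 0.042.

```bash
python3 shift.py '[[[0.042,-0.0443,0],[0,0,0]],[[0.042,-0.0443,0],[0,0,0]],[[0.042,-0.0443,0],[0,0,0]],[[0.042,-0.0443,0],[0,0,0]],[[0.042,-0.0443,0],[0,0,0]],[[0.042,-0.0443,0],[0,0,0]],[[0.042,-0.0443,0],[0,0,0]],[[0,0,0],[0,0,0]]]'|sed -n '2,3p'
python3 shift.py '[[[0,0,0],[0,0,-0.0455]],[[0,0,0],[0,0,-0.0455]],[[0,0,0],[0,0,-0.0455]],[[0,0,0],[0,0,-0.0455]],[[0,0,0],[0,0,-0.0455]],[[0,0,0],[0,0,-0.0455]],[[0,0,0],[0,0,-0.0455]],[[0,0,0],[0,0,-0.0455]]]'|sed -n '2,3p'
python3 shift.py '[[[0,0,0.025],[0,0,0]],[[0,0,0.0125],[0,0,0]],[[0,0,0],[0,0,0]],[[0,0,0],[0,0,0]]]'|sed -n '5,6p'
python3 -c "
from h import *
plan((613.5,-20.2,79.5,1.5));edge()"
```

```text
position: [0.613, -0.0128, 0.1474]
orientation: [-0.002, 0.997, 0.075, -0.002]
position: [0.6104, -0.0199, 0.1486]
orientation: [-0.002, 0.696, 0.718, -0.002]
width: 0.221
grip_force: 40.0
t 59.2 at [611.8 -19.  120.1] yaw 1.47 j7 0.21 w 0.221 F [-0.2 -0.6 -0.4] grip 40.0 tilt [-0.0025 -0.0005]
d tool mm [-1.3  1.7 40.6] rz -0.0005 -> yaw 1.5
top [561.1 -71.5] 132 47 163.0 [549.3 -64.8] fit 165.15
side [575.6  23.4] 210 146 90.5 [571.7   0.8] fit 60.06
side [694.3  -8.7] 233 53 91.3 [696.5 -16.1] fit 91.21
```

In the tool's units: 0.022 m / 0.8 = 0.0275, 0.012 m / 0.8 = 0.015.

```bash
python3 shift.py '[[[-0.0016,0.0021,0.0275],[0,0,0]],[[0,0,0.015],[0,0,0]],[[0,0,0.0056],[0,0,0]],[[0,0,0.0025],[0,0,0]],[[0,0,0],[0,0,0]]]'|sed -n '2,6p'
python3 shift.py '[[[0,0,0],[0,0,0]],[[0,0,0],[0,0,0]],[[0,0,0],[0,0,0]]]' 0.45|sed -n '2,5p'
python3 shift.py '[[[0,0,-0.025],[0,0,0]],[[0,0,-0.0375],[0,0,0]],[[0,0,-0.0438],[0,0,0]],[[0,0,0],[0,0,0]]]'|sed -n '2,4p'
python3 -c "
from h import *
plan((558,-387.5,160,-77.5)); edge()"
```

```text
position: [0.6134, -0.02, 0.0796]
orientation: [-0.001, 0.698, 0.716, -0.001]
force: [0.5, 0.1, -1.2]
width: 0.224
grip_force: 40.0
position: [0.6134, -0.02, 0.0797]
orientation: [-0.001, 0.698, 0.716, -0.001]
force: [-0.2, -0.8, 0.1]
width: 0.455
position: [0.6158, -0.0203, 0.1685]
orientation: [0.002, 0.698, 0.716, 0.001]
force: [-0.1, 0.7, -0.5]
t 60.8 at [615.8 -20.3 168.5] yaw 1.47 j7 0.2 w 0.45 F [-0.1  0.7 -0.5] grip 0.0 tilt [ 0.0045 -0.0006]
d tool mm [-365.6  -67.2    8.5] rz 1.3783 -> yaw -77.5
top [560.  -75.4] 122 38 166.5 [546.1 -70.2] fit 169.0
side [694.9 -11.8] 228 52 91.9 [697.  -18.5] fit 91.73
side [570.8   5.2] 172 137 91.5 [5.712e+02 2.000e-01] fit 67.65
```

In the tool's units: -0.0457 m / 0.8 = -0.0571, -0.0084 m / 0.8 = -0.0105.

```bash
python3 shift.py '[[[-0.0571,-0.0105,0],[0,0,0]],[[-0.0571,-0.0105,0],[0,0,0]],[[-0.0571,-0.0105,0],[0,0,0]],[[-0.0571,-0.0105,0],[0,0,0]],[[-0.0571,-0.0105,0],[0,0,0]],[[-0.0571,-0.0105,0],[0,0,0]],[[-0.0571,-0.0105,0],[0,0,0]],[[-0.0571,-0.0105,0],[0,0,0]]]'|sed -n '2,3p'
python3 shift.py '[[[0,0,0],[0,0,0.0431]],[[0,0,0],[0,0,0.0431]],[[0,0,0],[0,0,0.0431]],[[0,0,0],[0,0,0.0431]],[[0,0,0],[0,0,0.0431]],[[0,0,0],[0,0,0.0431]],[[0,0,0],[0,0,0.0431]],[[0,0,0],[0,0,0.0431]]]'|sed -n '2,3p'
python3 shift.py '[[[0,0,0.0438],[0,0,0]],[[0,0,0.0438],[0,0,0]],[[0,0,0],[0,0,0]],[[0,0,0],[0,0,0]]]'|sed -n '5,6p'
python3 -c "
from h import *
plan((558,-387.5,26,-77.5))"
```

```text
position: [0.5548, -0.3881, 0.1635]
orientation: [-0.002, 0.698, 0.716, -0.001]
position: [0.5552, -0.3865, 0.1634]
orientation: [-0.001, 0.994, 0.106, -0.002]
width: 0.452
grip_force: 0.0
t 63.4 at [ 555.8 -387.7   95.4] yaw -77.5 j7 -0.32 w 0.452 F [-0.9 -1.4  1.1] grip 0.0 tilt [-0.0025 -0.0011]
d tool mm [ 2.2  0.3 69.4] rz 0.0 -> yaw -77.5
```

Pick G → layer 3 near (513.5, -22.8).

In the tool's units: 0.03 m / 0.8 = 0.0375, 0.024 m / 0.8 = 0.03.

```bash
python3 shift.py '[[[0.0028,0.0004,0.0375],[0,0,0]],[[0,0,0.03],[0,0,0]],[[0,0,0.0125],[0,0,0]],[[0,0,0.0068],[0,0,0]],[[0,0,0],[0,0,0]]]'|sed -n '2,4p'
python3 shift.py '[[[0,0,0],[0,0,0]],[[0,0,0],[0,0,0]],[[0,0,0],[0,0,0]],[[0,0,0],[0,0,0]]]' 0 40|sed -n '2,6p'
python3 shift.py '[[[0,0,-0.0375],[0,0,0]],[[0,0,-0.0563],[0,0,0]],[[0,0,-0.0688],[0,0,0]],[[0,0,0],[0,0,0]]]'|sed -n '2,6p'
python3 -c "
from h import *
plan((513.5,-22.8,155,1.5))"
```

```text
position: [0.5578, -0.3873, 0.0256]
orientation: [0.0, 0.994, 0.109, -0.001]
force: [-0.1, 0.4, 0.6]
position: [0.558, -0.3873, 0.0259]
orientation: [0.0, 0.994, 0.109, -0.001]
force: [-0.4, 0.5, 3.2]
width: 0.223
grip_force: 40.0
position: [0.56, -0.3894, 0.1601]
orientation: [0.003, 0.994, 0.109, 0.002]
force: [0.8, 0.4, -1.2]
width: 0.227
grip_force: 40.0
t 65.03 at [ 560.  -389.4  160.1] yaw -77.49 j7 -0.35 w 0.227 F [ 0.8  0.4 -1.2] grip 40.0 tilt [ 0.0041 -0.0063]
d tool mm [  34.  -368.     5.1] rz -1.3787 -> yaw 1.5
```

In the tool's units: -0.046 m / 0.8 = -0.0575, 0.0042 m / 0.8 = 0.0053.

```bash
python3 shift.py '[[[0.0053,-0.0575,0],[0,0,0]],[[0.0053,-0.0575,0],[0,0,0]],[[0.0053,-0.0575,0],[0,0,0]],[[0.0053,-0.0575,0],[0,0,0]],[[0.0053,-0.0575,0],[0,0,0]],[[0.0053,-0.0575,0],[0,0,0]],[[0.0053,-0.0575,0],[0,0,0]],[[0.0053,-0.0575,0],[0,0,0]]]'|sed -n '2,3p'
python3 shift.py '[[[0,0,0],[0,0,-0.0431]],[[0,0,0],[0,0,-0.0431]],[[0,0,0],[0,0,-0.0431]],[[0,0,0],[0,0,-0.0431]],[[0,0,0],[0,0,-0.0431]],[[0,0,0],[0,0,-0.0431]],[[0,0,0],[0,0,-0.0431]],[[0,0,0],[0,0,-0.0431]]]'|sed -n '2,3p'
python3 shift.py '[[[0,0,0.025],[0,0,0]],[[0,0,0.0125],[0,0,0]],[[0,0,0],[0,0,0]],[[0,0,0],[0,0,0]]]'|sed -n '5,6p'
python3 -c "
from h import *
plan((513.5,-22.8,79.5,1.5));edge()"
```

```text
position: [0.5102, -0.0188, 0.1545]
orientation: [-0.0, 0.994, 0.109, -0.002]
position: [0.5104, -0.0203, 0.1545]
orientation: [-0.002, 0.696, 0.718, -0.002]
width: 0.221
grip_force: 40.0
t 67.53 at [511.1 -20.5 125.4] yaw 1.49 j7 0.21 w 0.221 F [-0.2  0.1 -1.5] grip 40.0 tilt [-0.0027 -0.0004]
d tool mm [-2.4  2.3 45.9] rz -0.0002 -> yaw 1.5
top [694.8 -16.5] 220 49 91.4 [697.1 -16.7] fit 91.63
side [695.2 -11.7] 228 51 91.5 [697.2 -18.3] fit 91.68
side [570.9  26.8] 217 136 90.5 [570.    5.3] fit 89.75
```

In the tool's units: 0.022 m / 0.8 = 0.0275, 0.015 m / 0.8 = 0.0188.

```bash
python3 shift.py '[[[-0.003,0.0029,0.0275],[0,0,0]],[[0,0,0.0188],[0,0,0]],[[0,0,0.0075],[0,0,0]],[[0,0,0.0035],[0,0,0]],[[0,0,0],[0,0,0]]]'|sed -n '2,6p'
python3 shift.py '[[[0,0,0],[0,0,0]],[[0,0,0],[0,0,0]],[[0,0,0],[0,0,0]]]' 0.45|sed -n '2,5p'
python3 shift.py '[[[0,0,-0.025],[0,0,0]],[[0,0,-0.0375],[0,0,0]],[[0,0,-0.0438],[0,0,0]],[[0,0,0],[0,0,0]]]'|sed -n '2,4p'
python3 -c "
from h import *
plan((560,380,160,-74.2)); edge()"
```

```text
position: [0.5134, -0.0228, 0.0797]
orientation: [-0.001, 0.698, 0.716, -0.001]
force: [-0.5, -0.4, -0.9]
width: 0.225
grip_force: 40.0
position: [0.5134, -0.0228, 0.0798]
orientation: [-0.001, 0.698, 0.716, -0.001]
force: [0.6, 0.2, 0.6]
width: 0.45
position: [0.515, -0.0229, 0.1666]
orientation: [0.001, 0.698, 0.716, 0.001]
force: [0.1, -0.2, -0.4]
t 69.12 at [515.  -22.9 166.6] yaw 1.48 j7 0.2 w 0.448 F [ 0.1 -0.2 -0.4] grip 0.0 tilt [ 0.0023 -0.0004]
d tool mm [401.6  55.4   6.6] rz 1.3209 -> yaw -74.2
top [694.8 -16.5] 220 49 91.4 [697.1 -16.7] fit 91.63
side [695.1 -11.8] 228 51 91.6 [697.1 -18.6] fit 91.72
side [570.4   5.9] 174 138 91.3 [570.5   3.2] fit 79.78
```

In the tool's units: 0.0502 m / 0.8 = 0.0628, 0.0069 m / 0.8 = 0.0086.

```bash
python3 shift.py '[[[0.0628,0.0086,0],[0,0,0]],[[0.0628,0.0086,0],[0,0,0]],[[0.0628,0.0086,0],[0,0,0]],[[0.0628,0.0086,0],[0,0,0]],[[0.0628,0.0086,0],[0,0,0]],[[0.0628,0.0086,0],[0,0,0]],[[0.0628,0.0086,0],[0,0,0]],[[0.0628,0.0086,0],[0,0,0]]]'|sed -n '2,3p'
python3 shift.py '[[[0,0,0],[0,0,0.0413]],[[0,0,0],[0,0,0.0413]],[[0,0,0],[0,0,0.0413]],[[0,0,0],[0,0,0.0413]],[[0,0,0],[0,0,0.0413]],[[0,0,0],[0,0,0.0413]],[[0,0,0],[0,0,0.0413]],[[0,0,0],[0,0,0.0413]]]'|sed -n '2,3p'
python3 shift.py '[[[0,0,0.0438],[0,0,0]],[[0,0,0.0438],[0,0,0]],[[0,0,0],[0,0,0]],[[0,0,0],[0,0,0]]]'|sed -n '5,6p'
python3 -c "
from h import *
plan((560,380,26,-74.2))
a=get_image('top')[130:240,250:380]; b=get_image('side')[150:260,270:400]
cv2.imwrite('pics/c5.png',cv2.resize(np.hstack([a,b]),None,fx=3,fy=3,interpolation=2))"
```

```text
position: [0.5574, 0.3812, 0.1623]
orientation: [-0.001, 0.698, 0.716, -0.003]
position: [0.5574, 0.3795, 0.1621]
orientation: [0.001, 0.991, 0.135, -0.003]
width: 0.451
grip_force: 0.0
t 71.72 at [558.6 379.8  94.6] yaw -74.21 j7 -1.35 w 0.451 F [0.  0.  0.1] grip 0.0 tilt [-0.0021 -0.0009]
d tool mm [ 1.5  0.2 68.6] rz -0.0001 -> yaw -74.2
```

View pics/c5.png

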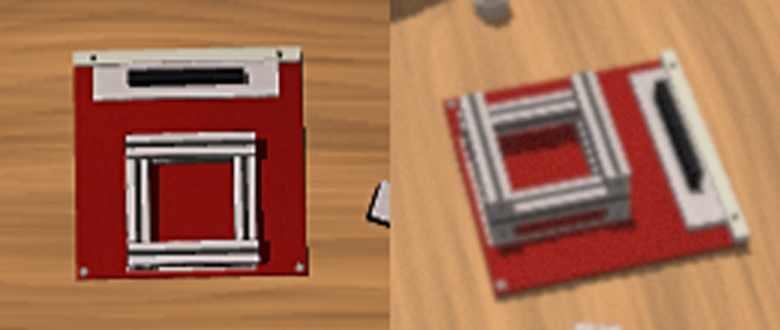

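Layer 3 is right (bars at (190,143) and (190,250) in the left crop). Last bar A → layer 4 left (562.2, 28.5).

In the tool's units: 0.03 m / 0.8 = 0.0375, 0.024 m / 0.8 = 0.03.

```bash
python3 shift.py '[[[0.0019,0.0003,0.0375],[0,0,0]],[[0,0,0.03],[0,0,0]],[[0,0,0.0125],[0,0,0]],[[0,0,0.0058],[0,0,0]],[[0,0,0],[0,0,0]]]'|sed -n '2,4p'
python3 shift.py '[[[0,0,0],[0,0,0]],[[0,0,0],[0,0,0]],[[0,0,0],[0,0,0]],[[0,0,0],[0,0,0]]]' 0 40|sed -n '2,6p'
python3 shift.py '[[[0,0,-0.0375],[0,0,0]],[[0,0,-0.0625],[0,0,0]],[[0,0,-0.075],[0,0,0]],[[0,0,0],[0,0,0]]]'|sed -n '2,6p'
python3 -c "
from h import *
plan((562.2,28.5,165,-88.5))"
```

```text
position: [0.5597, 0.3803, 0.026]
orientation: [-0.0, 0.991, 0.137, -0.001]
force: [-0.1, -0.5, 0.7]
position: [0.5597, 0.3804, 0.0263]
orientation: [-0.0, 0.99, 0.138, -0.001]
force: [-0.7, -0.2, 2.7]
width: 0.226
grip_force: 40.0
position: [0.563, 0.381, 0.1709]
orientation: [-0.001, 0.99, 0.138, 0.003]
force: [0.7, 0.4, -1.2]
width: 0.219
grip_force: 40.0
t 73.45 at [563.  381.  170.9] yaw -74.19 j7 -1.39 w 0.219 F [ 0.7  0.4 -1.2] grip 40.0 tilt [0.0062 0.0039]
d tool mm [-96.8 339.    5.9] rz 0.2497 -> yaw -88.5
```

In the tool's units: 0.0424 m / 0.8 = 0.053, -0.0121 m / 0.8 = -0.0151.

```bash
python3 shift.py '[[[-0.0151,0.053,0],[0,0,0]],[[-0.0151,0.053,0],[0,0,0]],[[-0.0151,0.053,0],[0,0,0]],[[-0.0151,0.053,0],[0,0,0]],[[-0.0151,0.053,0],[0,0,0]],[[-0.0151,0.053,0],[0,0,0]],[[-0.0151,0.053,0],[0,0,0]],[[-0.0151,0.053,0],[0,0,0]]]'|sed -n '2,3p'
python3 shift.py '[[[0,0,0],[0,0,0.0312]],[[0,0,0],[0,0,0.0312]],[[0,0,0.025],[0,0,0]],[[0,0,0.0125],[0,0,0]],[[0,0,0],[0,0,0]],[[0,0,0],[0,0,0]]]'|sed -n '5,6p'
python3 -c "
from h import *
plan((562.2,28.5,99.5,-88.5));edge()"
```

```text
position: [0.5582, 0.0265, 0.1647]
orientation: [-0.0, 0.99, 0.138, -0.002]
width: 0.219
grip_force: 40.0
t 75.2 at [559.1  27.5 136. ] yaw -88.49 j7 -0.93 w 0.219 F [-0.4  0.2 -1.6] grip 40.0 tilt [-0.0025 -0.0004]
d tool mm [ 3.1 -1.  36.5] rz 0.0002 -> yaw -88.5
top [695.4 -42.5] 167 48 90.3 [700.5 -53.6] fit 87.04
top [560.4 -28.8] 116 112 3.0 [531.1 -39.2] fit 117.05
side [695.  -12.1] 227 51 91.7 [697.  -18.8] fit 91.83
side [570.1   6.3] 174 139 91.7 [568.3   1.6] fit 76.44
```

In the tool's units: 0.02 m / 0.8 = 0.025, 0.01 m / 0.8 = 0.0125.

```bash
python3 shift.py '[[[0.0039,-0.0013,0.025],[0,0,0]],[[0,0,0.0125],[0,0,0]],[[0,0,0.0056],[0,0,0]],[[0,0,0.0025],[0,0,0]],[[0,0,0],[0,0,0]]]'|sed -n '2,6p'
python3 shift.py '[[[0,0,0],[0,0,0]],[[0,0,0],[0,0,0]],[[0,0,0],[0,0,0]]]' 0.45|sed -n '2,5p'
python3 shift.py '[[[0,0,-0.025],[0,0,0]],[[0,0,-0.0375],[0,0,0]],[[0,0,-0.0563],[0,0,0]],[[0,0,-0.0563],[0,0,0]],[[-0.025,-0.0625,0],[0,0,0]],[[-0.025,-0.0625,0],[0,0,0]],[[-0.025,-0.0625,0],[0,0,0]],[[-0.025,-0.0625,0],[0,0,0]]]'|sed -n '2,4p'
python3 shift.py '[[[-0.025,-0.0625,0],[0,0,0]],[[-0.025,-0.0625,0],[0,0,0]],[[0,0,0],[0,0,0]],[[0,0,0],[0,0,0]]]'|sed -n '2,4p'
python3 -c "
from h import *
edge();cv2.imwrite('pics/f.png',cv2.imread('last_side.png'))
a=cv2.imread('last_top.png')[130:240,250:380]; b=cv2.imread('last_side.png')[150:260,270:400]
cv2.imwrite('pics/c6.png',cv2.resize(np.hstack([a,b]),None,fx=3,fy=3,interpolation=2))"
```

```text
position: [0.562, 0.0285, 0.0993]
orientation: [0.0, 1.0, 0.013, -0.001]
force: [0.8, 0.3, -0.4]
width: 0.225
grip_force: 40.0
position: [0.5621, 0.0287, 0.0995]
orientation: [0.0, 1.0, 0.013, -0.001]
force: [-0.5, -0.8, -0.0]
width: 0.449
position: [0.4762, 0.2281, 0.2397]
orientation: [-0.0, 1.0, 0.013, -0.001]
force: [0.6, 0.5, 0.4]
position: [0.4347, 0.3246, 0.2397]
orientation: [0.001, 1.0, 0.013, -0.001]
force: [-1.0, -0.3, -0.2]
top [694.8 -16.5] 220 49 91.4 [697.1 -16.7] fit 91.63
top [570.3 -22.1] 135 127 1.9 [569.6 -21.3] fit 4.68
side [695.1 -11.8] 228 51 91.7 [697.  -19.1] fit 91.69
side [571.7  15.6] 195 138 90.0 [571.   21.4] fit 85.24
```

View pics/c6.png

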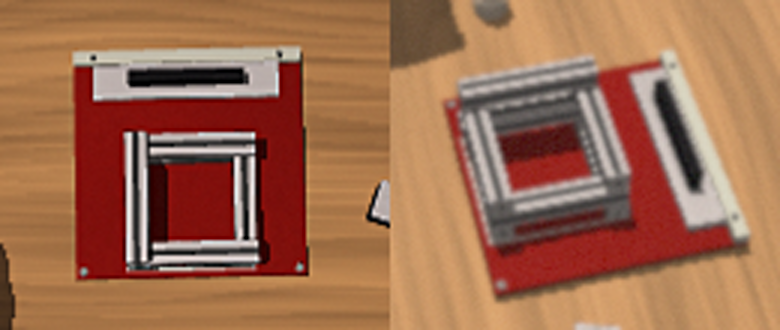

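View pics/f.png

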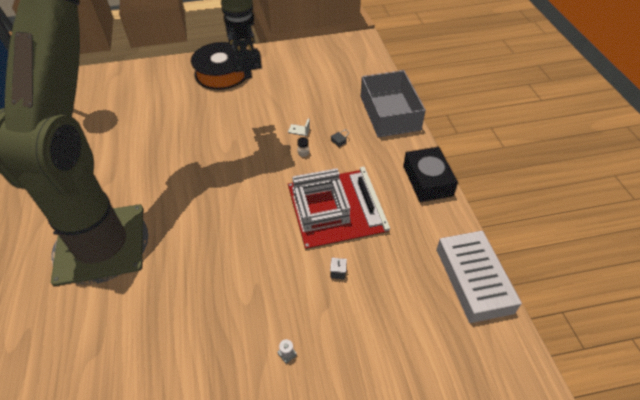

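All seven bars are stacked, with the top bar at (137,200) in the left crop. The straightedge is flush and the bystanders are where they started.

```bash
python3 -c "
from bench import r, get_image, get_calibration
print(r.job_done())"
```

```text
the job is handed in; nothing more can be done
None
```

The job is handed in after about 79 s of robot time; its verdict is not shown. All seven bars are stacked crosswise (2-2-2-1), the straightedge is flush on the rail (it was knocked aside once and I reseated it), and the bystanders look unmoved in the last picture.

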